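# Load the warming plate with the large scent tiles

### The arm

A 7-joint arm with a two-finger parallel gripper is mounted at the origin on the work surface. World frame = base frame: x ahead of the robot, y to its left, z up, the work surface at z = 0. Lengths are in m, angles in rad, forces in N, time in s.
With the tool pointing down it reaches from about 0.425 to 0.925 m from the base axis. Payload 6.8 kg.
Tool frame: the origin (TCP) lies at the centre of the arm's flange, where the gripper is bolted on; the fingertips stand 173 mm ahead of it and the grasp point (between the pads) lies 155 mm ahead of it (finger_overhang is the distance from the TCP to the fingertips, in m); y points along the fingers, z is the direction in which the jaws open and shut, and the axes are right-handed (so a half turn about y gives the same grasp; the last joint's range is limited). The gripper opens to 85 mm and grips with 20 to 120 N. Pads are 22 mm wide; open, the fingers measure 114 mm over their backs; the gripper's body (76 mm by 85 mm) begins 54 mm behind the grasp point. The pads swing forward as they close: fully open they stand 13 mm farther back than shut.
Start: joints at [-1.312, 0.477, 0.022, 1.555, -0.011, 1.109, -0.083], TCP at [0.242, 0.63, 0.405] pointing down, gripper open.
Joint ranges: [-2.96, 2.96], [-0.34, 2.1], [-1.41, 1.46], [0.24, 2.44], [-1.37, 4.51], [0.17, 1.92], [-2.96, 2.96]. Speed limits (rad/s): [2.39, 2.39, 3.14, 3.14, 3.14, 3.14, 3.14].

### API

Orientations are given as a rotation vector (axis times angle).
In Python, from bench import get_obs, grab_frame, hand_in, finger_overhang gives the robot as it stands. The module is installed in compiled form; this text tells all that it offers.
- The arm moves only by the shell command python3 -m jog 'ROWS' [FORCE]. ROWS is JSON, a list of rows, each a list of 3 entries, a list of its own where there are three numbers: the shift along the tool's x, y, z in cm, then the turn about the tool's y in rad, then the gripper command: -1 is fully open, 1 is shut, values between are in proportion. In form: [[[x, y, z], twist, gripper], ...]. A call has 1 to 10 rows; each row is the pose to reach, as a shift and turn from the pose commanded when the call began, along the tool's axes at that moment; what a row does not reach only later rows make up. A row lasts 1/8 s, in which the tool goes at most 62.5 mm and 10.7 degrees, less where a joint would pass 70% of its speed; a pose out of reach is approached as far as the arm can. A call with a gripper value outside its range is refused whole. The fingers move at their own pace and stop on an object; FORCE is the grip in N (left out, the last holds). Time passes only in rows, so rows that repeat a pose let the fingers close. It gives the time, the measured TCP pose, the force and the opening at its end, in the units of the state.
- get_obs(): the state, without advancing time (a new reading comes with each control period).
- grab_frame(name): name is "side" or "top" or "wrist"; returns a dict with "image" (400x640x3 uint8, blue, green, red), "fx", "fy", "cx", "cy" (pixels), "origin" and "rotation" of the camera in the world. Camera axes: x right, y up, looking along -z (the intrinsics and any distortion apply to the point x, -y, -z); pixel columns grow to the right and rows downward; lengths in m; the calibration is good to about 2 mm. A picture is of the moment at which its call begins. There is no depth.
- hand_in(): hands the job in, once; it reports no verdict.
The state is a dict: "clock": time; "joints": joint angles; "qvel": joint speeds; "tau": joint torques, N m; "tcp_pos": TCP position; "orientation": TCP orientation; "contact_force": force on the tool from outside, world axes, zero at the start; "moment": the same for the moment, N m; "grip_width": finger opening in m.
Only numpy, scipy, OpenCV 4.12 (cv2) and the standard library are available. Lean on these libraries where they do the work, as an engineer would, in place of code of your own. Each camera call takes 0.05 s, during which the arm holds its last target.

### The job

Move the amber jar off the warming plate and stand it on the middle of the cork coaster, and take the lifter, slide its blade under each large (76 mm) scent tile in turn, lift it and set it in a white outlined bay of its own on the plate, centred, square and with its blue band towards the front edge of the plate (away from the switch). Only when all the large tiles are in place, flip the switch lever fully to the back, and lay the lifter on its leather pad as you found it, blade centred on the white outline. The glaze is fresh: never touch a tile with the fingers; leave the small (58 mm) tiles where they lie, and do not knock over the jar or disturb the amber bottles and the beaker.

Things in the scene. Friction and masses are not known exactly. Their poses are not given: they have to be found in the camera images.
- tile_a: LARGE scent tile, up to three (absent: None): white square deck 76 x 76 x 6 mm on four round feet (10 mm diameter, 31 mm from the centre lines), under the deck a gap 10 mm high, 52 mm wide between the feet on every side; 16 mm high; 70 to 105 g. Dark blue band, 15 mm wide, along the -x edge of the top. Origin: centre of the underside at the feet's level; x points away from the band, z up.
- tile_b: LARGE scent tile, up to three (absent: None): white square deck 76 x 76 x 6 mm on four round feet (10 mm diameter, 31 mm from the centre lines), under the deck a gap 10 mm high, 52 mm wide between the feet on every side; 16 mm high; 70 to 105 g. Dark blue band, 15 mm wide, along the -x edge of the top. Origin: centre of the underside at the feet's level; x points away from the band, z up.
- tile_c: LARGE scent tile, up to three (absent: None): white square deck 76 x 76 x 6 mm on four round feet (10 mm diameter, 31 mm from the centre lines), under the deck a gap 10 mm high, 52 mm wide between the feet on every side; 16 mm high; 70 to 105 g. Dark blue band, 15 mm wide, along the -x edge of the top. Origin: centre of the underside at the feet's level; x points away from the band, z up.
- tile_d: SMALL scent tile, one of up to two look-alikes (absent ones read None): same make but deck 58 x 58 mm, feet 22 mm from the centre lines; same heights, blue band along the -x edge. Origin: centre of the underside. Stays where it is on the bench
- tile_e: SMALL scent tile, one of up to two look-alikes (absent ones read None): same make but deck 58 x 58 mm, feet 22 mm from the centre lines; same heights, blue band along the -x edge. Origin: centre of the underside. Stays where it is on the bench
- tile_a_band (a point): middle of the blue band on tile_a: 28 mm from the tile's centre on its -x side, on the top face
- tile_b_band (a point): middle of the blue band on tile_b: 28 mm from the tile's centre on its -x side, on the top face
- tile_c_band (a point): middle of the blue band on tile_c: 28 mm from the tile's centre on its -x side, on the top face
- lifter: lifter (cranked spatula), 95 g, lying on its blade. Origin: under the blade's centre; x to the blade's free tip, z up. Steel blade 84 mm long (x -42 to +42), 36 wide, 2.5 thick; neck rises at its rear (x -42 to -47); level wooden handle from x = -46 to -126 mm, 14 wide (y), 44 to 68 mm above the blade's underside. Stands by itself when set down level; centre of mass near x = -25 mm
- lifter_grip (a point): where to grip the lifter's handle from above, fingers closing across its 14 mm width: on the handle at x = -68 mm, 56 mm above the blade's underside, mid-height of the handle
- tool_pad: the lifter's place: a brown leather pad 200 x 75 mm with a small white square outline where the blade's centre belongs, painted thin (1 mm, nothing to catch on). Origin: centre of the white outline, at bench level; x runs along the pad towards where the blade's tip points, the handle lies on the -x side
- warmer: fixed warming plate: flat black slab 98 mm deep (x -52 to +46), 330 mm wide (y), 4 mm thick, no rim, with three white outlined square bays in a row (88 mm squares, 105 mm apart along y). Origin: under the middle bay's centre, on the bench; z up; +x points to the back edge, where the red switch lever stands; -x to the front edge, nearest the robot
- bay0 (a point): centre of the +y end bay, on the plate's top face (4 mm above the bench)
- bay1 (a point): centre of the middle bay, on the plate's top face (4 mm above the bench)
- bay2 (a point): centre of the -y end bay, on the plate's top face (4 mm above the bench)
- jar: closed amber jar with a black lid and a white label, 44 mm diameter (lid 40 mm), 65 mm high, 110 g, standing on the warming plate at the start. Origin: centre of its base; z up. Grip it from above across the body
- coaster: round cork coaster 72 mm in diameter, lying flat on the bench behind the plate, 1 mm thin (counts as bench height). Origin: its centre
- switch (a joint): toggle lever of the plate: rad, 0 = fully towards the plate's front (off), 1.0 = fully towards the back, +x of the warmer (on). Starts between 0 and 0.12. It stays where it is left; its friction needs only about 1 N at the tip
- switch_tip (a point): centre of the red ball (26 mm diameter) at the lever's tip, 60 mm from the pivot; the pivot lies 82 mm behind the middle bay's centre (+x of the warmer) and 22 mm above the bench; the ball is about 75 mm above the bench at either end of its swing and 82 mm in the middle; its base is a block 70 x 50 mm, 25 mm high
- bottle_1: small amber dropper bottle, 36 mm diameter, 85 mm high; origin at the centre of its base; bystander, leave alone
- bottle_2: amber dropper bottle, 42 mm diameter, 100 mm high; origin at the centre of its base; bystander, leave alone
- bottle_3: amber dropper bottle, 42 mm diameter, 100 mm high; origin at the centre of its base; bystander, leave alone
- beaker: glass beaker, 60 mm diameter, 70 mm high; origin at the centre of its base; bystander, leave alone
Not all that is in view belongs to the job. What is shaped like the lifter but green is not meant. What is shaped like the tile_d but pink or yellow is not meant.

How it is judged:
On the way, in this order (a step that is already met when the one before it is completed fails the run):
1. every large tile that is present stands in a bay of the warming plate, blue band to the front, clear of the lifter ((horizontal distance between tile_a and bay0 below 0.015 m or horizontal distance between tile_a and bay1 below 0.015 m or horizontal distance between tile_a and bay2 below 0.015 m) and height (world z) of tile_a between 0.002 and 0.007 m and angle between each of tile_a, tile_b, tile_c's own z axis and vertical below 0.08 rad and angle between the x axis of each of tile_a, tile_b, tile_c and the x axis of warmer, either way round below 0.2 rad and x of each of tile_a_band, tile_b_band, tile_c_band in the frame of warmer below -0.01 m and linear speed of each of tile_a, tile_b, tile_c below 0.03 m/s and (horizontal distance between tile_b and bay0 below 0.015 m or horizontal distance between tile_b and bay1 below 0.015 m or horizontal distance between tile_b and bay2 below 0.015 m) and height (world z) of tile_b between 0.002 and 0.007 m and (horizontal distance between tile_c and bay0 below 0.015 m or horizontal distance between tile_c and bay1 below 0.015 m or horizontal distance between tile_c and bay2 below 0.015 m) and height (world z) of tile_c between 0.002 and 0.007 m and contact force between lifter and tile_a below 0.05 N and contact force between lifter and tile_b below 0.05 N and contact force between lifter and tile_c below 0.05 N), for 0.3 s.
2. the switch lever is flipped to the back (value of joint switch above 0.8 rad), for 0.2 s.
At the end, for the whole second after the job is handed in: Each large tile rests in its own bay: within 15 mm and 0.2 rad, band to the front. Switch past 0.8. Lifter on the pad on its blade, within 30 mm of the outline and 0.35 rad, handle on the handle side. Jar upright within 18 mm of the coaster centre. Small tiles moved under 60 mm (all of step 1 and horizontal distance between jar and coaster below 0.018 m and height (world z) of jar below 0.003 m and angle between each of jar, lifter, tile_d, tile_e's own z axis and vertical below 0.1 rad and linear speed of each of jar, lifter below 0.03 m/s and horizontal distance between lifter and tool_pad below 0.03 m and height (world z) of lifter below 0.005 m and angle between the x axis of lifter and the x axis of tool_pad, either way round below 0.35 rad and x of lifter_grip in the frame of tool_pad below -0.03 m and distance of each of tile_d, tile_e from where it was at the start of the episode below 0.06 m and height (world z) of each of tile_d, tile_e below 0.004 m and value of joint switch above 0.8 rad); the robot touches nothing.
It fails at once if a tile is touched with the fingers (contact force between the fingers and tile_a above 0.5 N or contact force between the fingers and tile_b above 0.5 N or contact force between the fingers and tile_c above 0.5 N or contact force between the fingers and tile_d above 0.5 N or contact force between the fingers and tile_e above 0.5 N).
It fails at once if the jar, an amber bottle or the beaker is knocked over, or a bottle or the beaker is shifted more than 80 mm (angle between any of jar, bottle_1, bottle_2, bottle_3, beaker's own z axis and vertical above 0.6 rad or distance of any of bottle_1, bottle_2, bottle_3, beaker from where it was at the start of the episode above 0.08 m).
Of tile_a, tile_b, tile_c only 2 to 3 are there at a start; the rules pass over those that are not, and their reading is None.
Of tile_d, tile_e only 1 to 2 are there at a start; the rules pass over those that are not, and their reading is None.
At some moment in a run one of tile_a, tile_b, tile_c may be knocked a few centimetres aside while the robot is not near it.
It also fails if it takes over 210 s, if anything falls off the work surface, if the arm or the gripper's body presses on something with over 40 N, if the wrist force passes 120 N, or if a joint passes its speed limit or range.

## Working session

There is one attempt and no reset: what is moved stays moved. The work goes in short steps, Python scripts to look and compute and a shell command to move; the robot and the scene stay as the last step left them, time stands still between calls to the robot, and variables do not carry over. Pictures are saved under pics/ and viewed, and the job is handed in when it is done.

```bash
mkdir -p pics; ls
cat > h.py <<'E'
import numpy as np, cv2
from scipy.spatial.transform import Rotation as R
from bench import get_obs, grab_frame, hand_in, finger_overhang
def snap(name,fn):
    f=grab_frame(name); cv2.imwrite('pics/'+fn,f['image']); 
    import pickle; pickle.dump(f,open('pics/'+fn+'.pkl','wb')); return f
def load(fn):
    import pickle; return pickle.load(open('pics/'+fn+'.pkl','rb'))
def px2w(f,u,v,z):
    Rm=np.array(f['rotation']); 
    if Rm.ndim==1: Rm=R.from_rotvec(Rm).as_matrix()
    o=np.array(f['origin'])
    d=Rm@np.array([(u-f['cx'])/f['fx'],-(v-f['cy'])/f['fy'],-1.0])
    return o+d*(z-o[2])/d[2]
def w2px(f,p):
    Rm=np.array(f['rotation'])
    if Rm.ndim==1: Rm=R.from_rotvec(Rm).as_matrix()
    c=Rm.T@(np.array(p)-np.array(f['origin']))
    return f['cx']+f['fx']*c[0]/-c[2], f['cy']+f['fy']*(-c[1])/-c[2]
E
python3 - <<'E'
from h import *
o=get_obs(); print(o); print(R.from_rotvec(o['orientation']).as_matrix().round(3), finger_overhang)
for n in ['side','top','wrist']:
    f=snap(n,n+'0.png'); print(n,{k:v for k,v in f.items() if k!='image'})
E
```

```text
pics
{'clock': 0.0, 'joints': array([-1.31209931,  0.47778899,  0.02231353,  1.55647681, -0.0114692 ,
        1.10931794, -0.08312287]), 'qvel': array([ 0.00081652,  0.00023221, -0.00160964,  0.00188872, -0.00111761,
       -0.00180944,  0.00035421]), 'tau': array([-1.76553658e-04, -5.96442676e+01,  1.60809137e+00, -2.81197232e+01,
        1.24973714e-02,  9.14697011e-03,  5.17239968e-06]), 'tcp_pos': array([0.24195335, 0.62983522, 0.40372168]), 'orientation': array([-1.55343189,  0.28798248, -0.28768747]), 'contact_force': array([-1.05699535,  0.11522014,  0.06027669]), 'moment': array([ 0.06392431, -0.03193488, -0.00591915]), 'grip_width': 0.08527732690484197}
[[ 0.933 -0.001  0.359]
 [-0.359 -0.002  0.933]
 [ 0.    -1.    -0.002]] 0.1734
side {'fx': 504.84395279895733, 'fy': 504.84395279895733, 'cx': 314.05918675988664, 'cy': 198.05140306292864, 'origin': array([ 0.18979646, -1.4889009 ,  1.00800966]), 'rotation': array([ 1.02194479, -0.09760928, -0.15881186])}
top {'fx': 365.673787069085, 'fy': 365.673787069085, 'cx': 316.26276154419, 'cy': 195.7284122200538, 'origin': array([0.30662674, 0.02998773, 1.09396508]), 'rotation': array([ 0.11444211, -0.13234505, -1.57532274])}
wrist {'fx': 315.28634313287074, 'fy': 315.28634313287074, 'cx': 315.7469759262385, 'cy': 196.51008397362537, 'origin': array([0.16493028, 0.65874759, 0.37301363]), 'rotation': array([-0.28427752, -0.19300432,  1.1919728 ])}
```

View pics/top0.png

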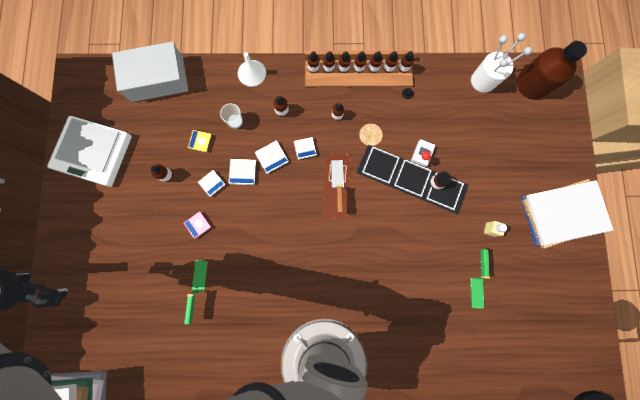

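View pics/side0.png

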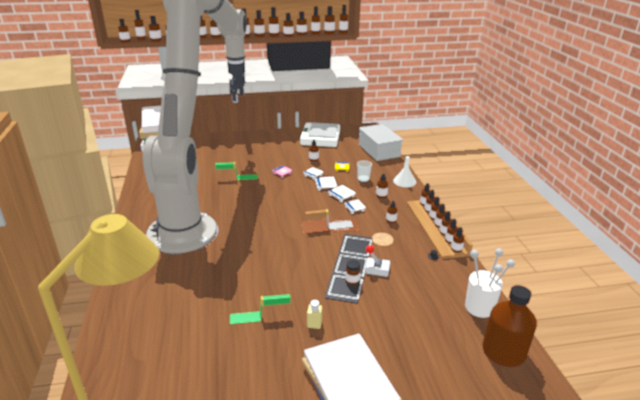

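View pics/wrist0.png

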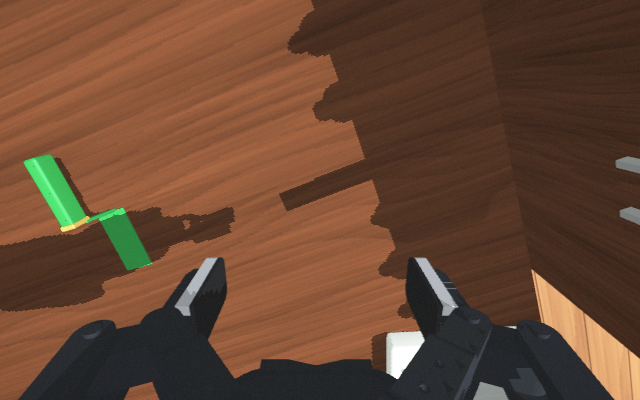

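Run:
```python
from h import *
im=load('top0.png')['image']
c=im[120:240,140:300]; cv2.imwrite('pics/c1.png',cv2.resize(c,None,fx=5,fy=5,interpolation=cv2.INTER_CUBIC))
c=im[110:230,310:470]; cv2.imwrite('pics/c2.png',cv2.resize(c,None,fx=5,fy=5,interpolation=cv2.INTER_CUBIC))
```

```text
(no output)
```

View pics/c1.png

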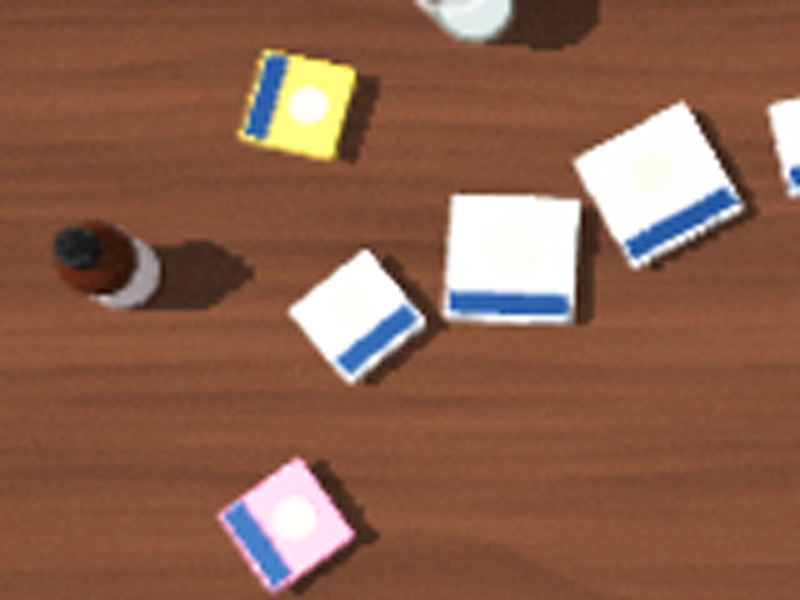

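View pics/c2.png

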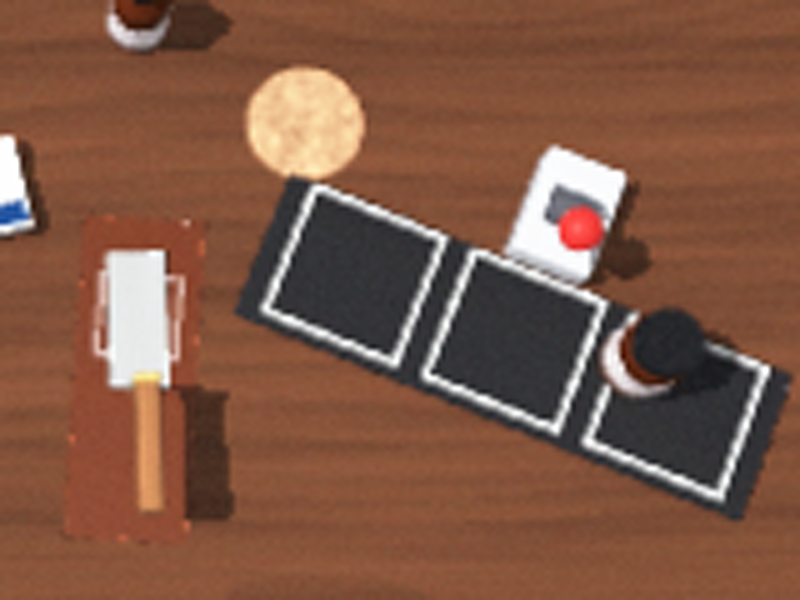

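```bash
cat >> h.py <<'E'
def poly_w(f,pts,z): return np.array([px2w(f,u,v,z)[:2] for u,v in pts])
def tiles(f,roi=None,z=0.016,verb=True):
    im=f['image'].astype(int); b,g,r=im[...,0],im[...,1],im[...,2]
    white=((im.min(2)>175)&(im.max(2)-im.min(2)<45))
    blue=((b>r+45)&(b>110)&(b>g+20))
    m=(white|blue).astype(np.uint8)
    if roi is not None:
        k=np.zeros_like(m); x0,y0,x1,y1=roi; k[y0:y1,x0:x1]=1; m*=k
    m=cv2.morphologyEx(m,cv2.MORPH_CLOSE,np.ones((3,3),np.uint8))
    out=[]
    for c in cv2.findContours(m,cv2.RETR_EXTERNAL,cv2.CHAIN_APPROX_NONE)[0]:
        if cv2.contourArea(c)<150: continue
        k=np.zeros(m.shape,np.uint8); cv2.drawContours(k,[c],-1,1,-1)
        ys,xs=np.nonzero(k&blue); 
        if len(xs)<15: continue
        # subpixel: dense filled sampling to world
        Y,X=np.nonzero(k)
        W=poly_w(f,c[:,0,:].astype(float),z)
        (cx,cy),(w,h),a=cv2.minAreaRect((W*1000).astype(np.float32))
        F=poly_w(f,np.c_[X,Y].astype(float),z); cen=F.mean(0); px=px2w(f,X.mean()+1,Y.mean(),z)[:2]-px2w(f,X.mean(),Y.mean(),z)[:2]
        bm=poly_w(f,np.c_[xs,ys].astype(float),z).mean(0)
        d=cen-bm; coarse=np.degrees(np.arctan2(d[1],d[0]))
        ang=a+90*np.round((coarse-a)/90)
        if verb: print('px',X.mean().round(1),Y.mean().round(1),'cen',cen.round(4),'rect',round(cx,1),round(cy,1),'size',round(w,1),round(h,1),'sqrtA',round(float(np.sqrt(len(X))*np.hypot(*px)*1000),1),'xang',round(ang,1),'coarse',round(coarse,1),'banddist',round(float(np.hypot(*d))*1000,1))
        out.append((cen,ang,w,h,bm))
    return out
E
python3 - <<'E'
from h import *
f=load('top0.png'); tiles(f)
# other points
g=lambda u,v,z: px2w(f,u,v,z).round(4)
c2=lambda u,v:(310+u/5-.4,110+v/5-.4)
for n,(u,v),z in [('coaster',c2(305,123),0),('ball',c2(580,228),.075),('lid',c2(670,343),.065),('blade c?',c2(137,318),.0025),('pad outline c',c2(139,316),0),('tip mid',c2(136,252),.0025),('blade rear',c2(139,387),.0025),('handle rear',c2(151,508),.068),('handle front',c2(147,380),.068),
 ('padTL',c2(85,217),0),('padTR',c2(204,222),0),('padBL',c2(67,535),0),('padBR',c2(185,541),0),
 ('b0a',c2(313,188),.004),('b0b',c2(442,240),.004),('b0c',c2(396,366),.004),('b0d',c2(266,308),.004),
 ('b1a',c2(471,252),.004),('b1b',c2(603,299),.004),('b1c',c2(560,432),.004),('b1d',c2(426,378),.004),
 ('b2b',c2(768,370),.004),('b2c',c2(722,498),.004),('b2d',c2(586,440),.004)]:
  print(n,np.round((u,v),1),g(u,v,z))
E
```

```text
px 196.8 224.5 cen [0.3943 0.3687] rect 394.3 369.5 size 55.2 53.8 sqrtA 53.3 xang -54.0 coarse -56.0 banddist 19.8
px 567.7 213.1 cen [ 0.4196 -0.7332] rect 420.0 -729.0 size 155.5 242.7 sqrtA 190.1 xang -78.2 coarse -70.9 banddist 121.1
px 210.9 182.7 cen [0.519  0.3318] rect 519.0 331.7 size 58.2 58.8 sqrtA 58.0 xang 40.0 coarse 38.9 banddist 19.0
px 241.7 171.3 cen [0.5535 0.2406] rect 553.1 240.4 size 76.5 77.3 sqrtA 75.6 xang -2.5 coarse -4.0 banddist 27.8
px 271.1 156.4 cen [0.5991 0.1529] rect 598.5 153.2 size 77.6 77.9 sqrtA 75.5 xang 29.1 coarse 28.9 banddist 27.9
px 304.7 147.7 cen [0.6257 0.0509] rect 625.6 51.0 size 59.4 59.1 sqrtA 58.1 xang 12.5 coarse 14.1 banddist 18.8
coaster [370.6 134.2] [ 0.6727 -0.1544  0.    ]
ball [425.6 155.2] [ 0.5838 -0.2985  0.075 ]
lid [443.6 178.2] [ 0.5179 -0.3499  0.065 ]
blade c? [337.  173.2] [ 0.5485 -0.0472  0.0025]
pad outline c [337.4 172.8] [ 0.5503 -0.0486  0.    ]
tip mid [336.8 160. ] [ 0.59   -0.0473  0.0025]
blade rear [337.4 187. ] [ 0.5057 -0.0476  0.0025]
handle rear [339.8 211.2] [ 0.4242 -0.0485  0.068 ]
handle front [339.  185.6] [ 0.4978 -0.0476  0.068 ]
padTL [326.6 153. ] [ 0.613  -0.0164  0.    ]
padTR [350.4 154. ] [ 0.6094 -0.0899  0.    ]
padBL [323.  216.6] [ 0.4161 -0.0029  0.    ]
padBR [346.6 217.8] [ 0.412  -0.0738  0.    ]
b0a [372.2 147.2] [ 0.6296 -0.1573  0.004 ]
b0b [398.  157.6] [ 0.596  -0.2357  0.004 ]
b0c [388.8 182.8] [ 0.5173 -0.2042  0.004 ]
b0d [362.8 171.2] [ 0.5539 -0.1261  0.004 ]
b1a [403.8 160. ] [ 0.5883 -0.2533  0.004 ]
b1b [430.2 169.4] [ 0.5582 -0.333   0.004 ]
b1c [421.6 196. ] [ 0.476  -0.3021  0.004 ]
b1d [394.8 185.2] [ 0.5098 -0.2222  0.004 ]
b2b [463.2 183.6] [ 0.5133 -0.4313  0.004 ]
b2c [454.  209.2] [ 0.435  -0.3978  0.004 ]
b2d [426.8 197.6] [ 0.4709 -0.3176  0.004 ]
```

```bash
cat >> h.py <<'E'
def st():
    o=get_obs(); M=R.from_rotvec(o['orientation']).as_matrix(); p=np.array(o['tcp_pos'])
    yaw=np.degrees(np.arctan2(M[1,0],M[0,0])); return o,p,M,yaw
def plan(gx,gy,gz,yaw,note=''):
    """target of grasp point, yaw deg"""
    o,p,M,y0=st(); d=M.T@(np.array([gx,gy,gz+.155])-p)*100
    print(note,'now grasp',(p-[0,0,.155]).round(4),'yaw',y0.round(2),'w',round(o['grip_width'],4),'t',round(o['clock'],2),'F',np.round(o['contact_force'],1),'-> shift cm',d.round(2),'twist',round(-np.radians(yaw-y0),3))
def plan_l(x,y,z,yaw,note=''):
    """lifter blade centre target"""
    a=np.radians(yaw); plan(x-.068*np.cos(a),y-.068*np.sin(a),z+.056,yaw,note)
E
python3 - <<'E'
from h import *
plan(.53,.2,.20,-23,'via'); 
f=load('side0.png')
# jar check: lid/base via side
for n,p in [('jar lid',(.518,-.35,.069)),('jar base',(.518,-.35,.004)),('coaster',(.6727,-.1544,0)),('bay2',(.4925,-.3745,.004)),('bay0',(.5742,-.1808,.004)),('ball',(.5838,-.2985,.075)),('tileA',(.5533,.2405,.016)),('tileB',(.5988,.153,.016)),('grip',(.48,-.0477,.056))]:
    u,v=w2px(f,p); print(n,round(u,1),round(v,1)); cv2.circle(f['image'],(int(u+.5),int(v+.5)),1,(0,255,0),-1)
c=f['image'][150:310,270:430]; cv2.imwrite('pics/s1.png',cv2.resize(c,(800,600) and None,fx=3.7,fy=3.7))
E
```

```text
via now grasp [0.242  0.6299 0.249 ] yaw -21.02 w 0.0855 t 0.15 F [-0.5  0.3  0.2] -> shift cm [ 42.3    4.94 -29.79] twist 0.035
jar lid 352.8 262.8
jar base 351.8 279.7
coaster 382.1 238.4
bay2 345.4 286.0
bay0 356.0 244.9
ball 369.7 248.6
tileA 325.1 181.1
tileB 341.0 191.0
grip 320.8 212.9
```

View pics/s1.png

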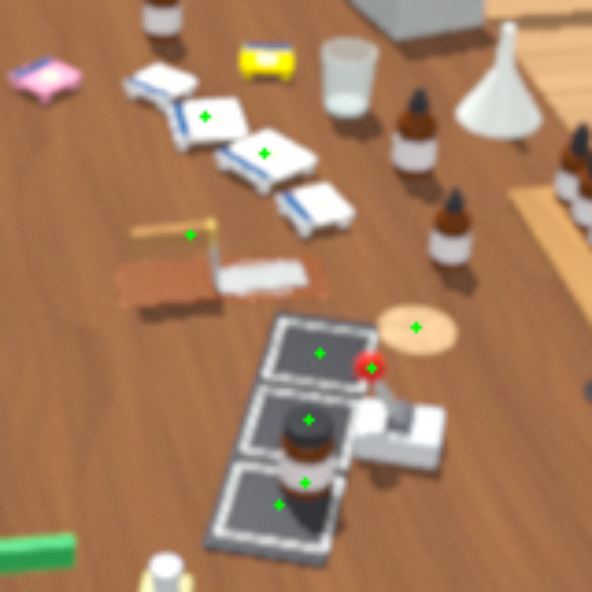

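```bash
python3 -m jog '[[[42,5,-30],0.03,-1],[[42,5,-30],0.03,-1],[[42,5,-30],0.03,-1],[[42,5,-30],0.03,-1],[[42,5,-30],0.03,-1],[[42,5,-30],0.03,-1],[[42,5,-30],0.03,-1],[[42,5,-30],0.03,-1],[[42,5,-30],0.03,-1],[[42,5,-30],0.03,-1]]' 60
python3 - <<'E'
from h import *
plan(.518,-.35,.16,-23,'jar above')
E
```

```text
clock: 1.4
tcp_pos: [0.5269, 0.1984, 0.3544]
orientation: [-1.548, 0.314, -0.313]
contact_force: [-1.1, 0.2, -0.0]
grip_width: 0.0853
jar above now grasp [0.5269 0.1984 0.1994] yaw -22.89 w 0.0853 t 1.4 F [-1.1  0.2 -0. ] -> shift cm [ 20.51   3.96 -50.87] twist 0.002
```

```bash
python3 -m jog '[[[20.5,3.5,-50.8],0,-1],[[20.5,3.5,-50.8],0,-1],[[20.5,3.5,-50.8],0,-1],[[20.5,3.5,-50.8],0,-1],[[20.5,3.5,-50.8],0,-1],[[20.5,3.5,-50.8],0,-1],[[20.5,3.5,-50.8],0,-1],[[20.5,3.5,-50.8],0,-1],[[20.5,3.5,-50.8],0,-1],[[20.5,3.5,-50.8],0,-1]]'
python3 - <<'E'
from h import *
plan(.518,-.35,.16,-23,'jar above')
f=snap('wrist','w1.png'); 
for p in [(.518,-.35,.069),(.518,-.35,.004),(.4925,-.3745,.004),(.5331,-.2777,.004)]: print(np.round(w2px(f,p),1))
f=snap('top','t1.png'); tiles(f,(180,120,330,200))
E
```

```text
clock: 2.65
tcp_pos: [0.5192, -0.3503, 0.3195]
orientation: [-1.549, 0.314, -0.314]
contact_force: [-0.1, 1.8, -0.0]
grip_width: 0.0852
jar above now grasp [ 0.5192 -0.3503  0.1645] yaw -22.92 w 0.0852 t 2.65 F [-0.1  1.8 -0. ] -> shift cm [-0.12  0.45 -0.02] twist 0.001
[317.  205.9]
[316.8 181.9]
[281.6 167.4]
[395.3 167. ]
px 211.0 182.7 cen [0.5191 0.3316] rect 519.1 331.8 size 58.0 58.1 sqrtA 57.5 xang 40.0 coarse 38.5 banddist 18.9
px 241.8 171.1 cen [0.554  0.2403] rect 554.4 239.9 size 77.3 74.0 sqrtA 74.9 xang -0.4 coarse -4.6 banddist 28.4
px 271.1 156.3 cen [0.5994 0.1529] rect 599.2 153.6 size 76.1 77.9 sqrtA 75.2 xang 29.1 coarse 28.5 banddist 28.2
px 304.6 147.5 cen [0.6264 0.051 ] rect 626.4 51.2 size 57.0 59.1 sqrtA 56.9 xang 12.6 coarse 13.9 banddist 19.4
```

View pics/w1.png

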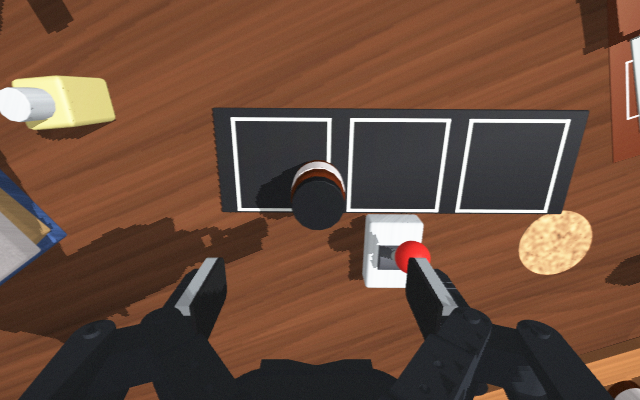

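```bash
python3 -m jog '[[[-0.1,4,0],0,-1],[[-0.1,8,0],0,-1],[[-0.1,12.2,0],0,-1],[[-0.1,12.6,0],0,-1],[[-0.1,12.6,0],0,-1],[[-0.1,12.6,0],0,1],[[-0.1,12.6,0],0,1],[[-0.1,12.6,0],0,1],[[-0.1,12.6,0],0,1],[[-0.1,12.6,0],0,1]]' 40
python3 - <<'E'
from h import *
plan(.6727,-.1544,.12,-23,'coaster above')
f=snap('wrist','w2.png')
E
```

```text
clock: 4.0
tcp_pos: [0.5188, -0.3483, 0.1952]
orientation: [-1.548, 0.31, -0.313]
contact_force: [-1.5, 0.4, 7.1]
grip_width: 0.0429
coaster above now grasp [ 0.5188 -0.3483  0.0402] yaw -22.75 w 0.0429 t 4.0 F [-1.5  0.4  7.1] -> shift cm [ 6.71 -7.97 23.83] twist 0.004
```

View pics/w2.png

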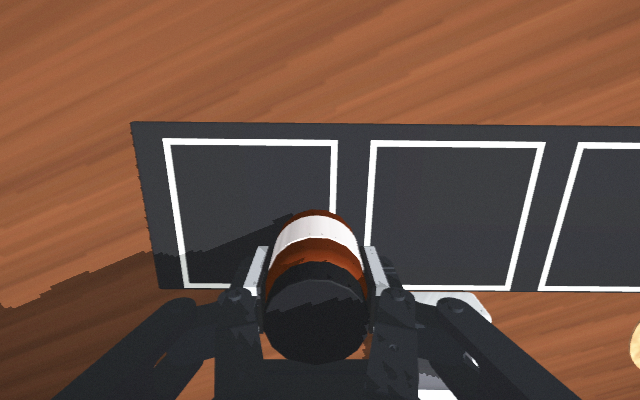

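```bash
python3 -m jog '[[[0,-6,0],0,1],[[0,-11,0],0,1],[[0,-12,0],0,1],[[2,-12,6],0,1],[[4,-12,12],0,1],[[6,-12,18],0,1],[[6.7,-12,23.8],0,1],[[6.7,-12,23.8],0,1],[[6.7,-12,23.8],0,1],[[6.7,-12,23.8],0,1]]'
python3 - <<'E'
from h import *
plan(.6727,-.1544,.0365,-23,'coaster')
f=snap('wrist','w3.png'); print(w2px(f,(.6727,-.1544,0)))
E
```

```text
clock: 5.3
tcp_pos: [0.6711, -0.1563, 0.3133]
orientation: [-1.549, 0.314, -0.313]
contact_force: [-0.5, -0.6, -1.3]
grip_width: 0.0428
coaster now grasp [ 0.6711 -0.1563  0.1583] yaw -22.9 w 0.0428 t 5.3 F [-0.5 -0.6 -1.3] -> shift cm [ 0.08 12.18  0.25] twist 0.002
(np.float64(319.5268401397577), np.float64(184.88937121545007))
```

View pics/w3.png

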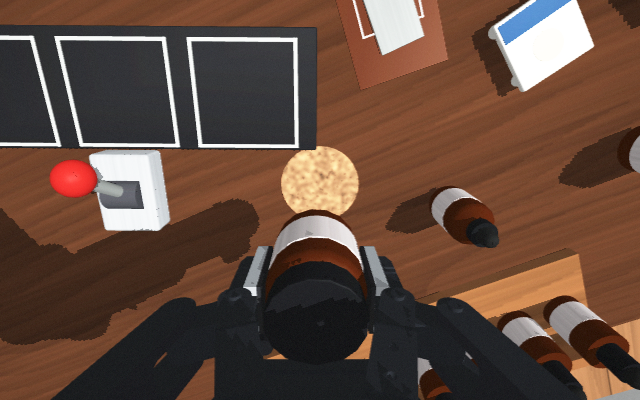

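```bash
python3 -m jog '[[[-0.1,4,0.25],0,1],[[-0.1,8,0.25],0,1],[[-0.1,11,0.25],0,1],[[-0.1,12.1,0.25],0,1],[[-0.1,12.2,0.25],0,1],[[-0.1,12.2,0.25],0,1]]'
python3 - <<'E'
from h import *
plan(.6727,-.1544,.0362,-23,'coaster')
E
```

```text
clock: 6.1
tcp_pos: [0.6725, -0.1523, 0.1927]
orientation: [-1.548, 0.311, -0.313]
contact_force: [-0.4, -0.7, -0.6]
grip_width: 0.0426
coaster now grasp [ 0.6725 -0.1523  0.0377] yaw -22.78 w 0.0426 t 6.1 F [-0.4 -0.7 -0.6] -> shift cm [ 0.1   0.15 -0.19] twist 0.004
```

```bash
python3 -m jog '[[[-0.1,0.1,-0.15],0,1],[[-0.1,0.15,-0.15],0,1],[[-0.1,0.17,-0.15],0,1],[[-0.1,0.17,-0.15],0,-1],[[-0.1,0.17,-0.15],0,-1],[[-0.1,0.17,-0.15],0,-1],[[-0.1,0.17,-0.15],0,-1],[[-0.1,-4,-0.15],0,-1],[[-0.1,-10,-0.15],0,-1],[[-0.1,-13,-0.15],0,-1]]'
python3 - <<'E'
from h import *
plan(.48,-.0477,.056+.10,0.3,'lifter above')
f=snap('wrist','w4.png'); 
f=snap('top','t2.png');tiles(f,(180,120,330,200))
E
```

```text
clock: 7.35
tcp_pos: [0.6714, -0.1531, 0.3253]
orientation: [-1.548, 0.308, -0.315]
contact_force: [0.0, 0.1, -1.2]
grip_width: 0.0857
lifter above now grasp [ 0.6714 -0.1531  0.1703] yaw -22.75 w 0.0857 t 7.35 F [ 0.   0.1 -1.2] -> shift cm [-21.73   1.34   2.32] twist -0.402
px 211.0 182.7 cen [0.5191 0.3316] rect 519.1 331.8 size 58.0 58.1 sqrtA 57.5 xang 40.0 coarse 39.1 banddist 18.8
px 241.8 171.1 cen [0.554  0.2403] rect 554.4 239.9 size 77.3 74.0 sqrtA 74.9 xang -0.4 coarse -4.6 banddist 28.4
px 271.1 156.3 cen [0.5994 0.1529] rect 599.2 153.6 size 76.1 77.9 sqrtA 75.2 xang 29.1 coarse 29.3 banddist 28.4
px 304.7 147.5 cen [0.6264 0.0509] rect 626.4 51.2 size 57.0 59.1 sqrtA 56.8 xang 12.6 coarse 12.9 banddist 19.5
```

View pics/w4.png

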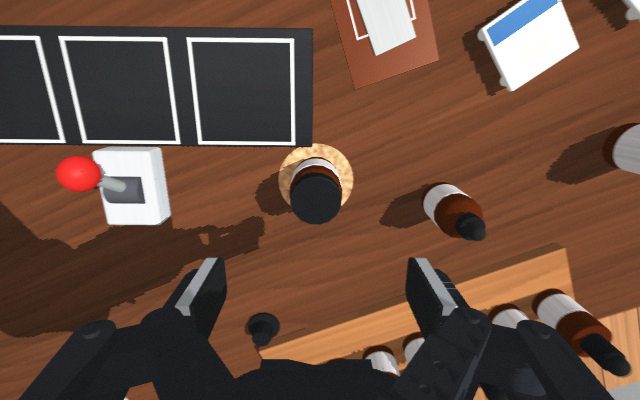

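```bash
python3 -m jog '[[[-5,0.5,0.5],-0.1,-1],[[-10,1,1],-0.2,-1],[[-15,1.3,1.5],-0.3,-1],[[-19,1.3,2],-0.4,-1],[[-21.7,1.3,2.3],-0.4,-1],[[-21.7,1.3,2.3],-0.4,-1],[[-21.7,1.3,2.3],-0.4,-1],[[-21.7,1.3,2.3],-0.4,-1]]'
python3 - <<'E'
from h import *
plan(.48,-.0477,.056,0.3,'lifter above')
f=snap('wrist','w5.png'); 
for p in [(.548,-.0475,.0025),(.59,-.0475,.0025),(.502,-.0475,.068),(.422,-.0475,.068),(.48,-.0475,.068),(.55,-.0485,0)]: print(p,np.round(w2px(f,p),1))
E
```

```text
clock: 8.45
tcp_pos: [0.4802, -0.048, 0.3086]
orientation: [-1.571, -0.002, 0.002]
contact_force: [-0.8, -0.1, -0.4]
grip_width: 0.0856
lifter above now grasp [ 0.4802 -0.048   0.1536] yaw 0.14 w 0.0856 t 8.45 F [-0.8 -0.1 -0.4] -> shift cm [-0.02  9.76  0.03] twist -0.003
(0.548, -0.0475, 0.0025) [316.8 252.6]
(0.59, -0.0475, 0.0025) [316.7 289.2]
(0.502, -0.0475, 0.068) [317.2 240.2]
(0.422, -0.0475, 0.068) [317.5 129.8]
(0.48, -0.0475, 0.068) [317.3 212.3]
(0.55, -0.0485, 0) [315.8 253.2]
```

View pics/w5.png

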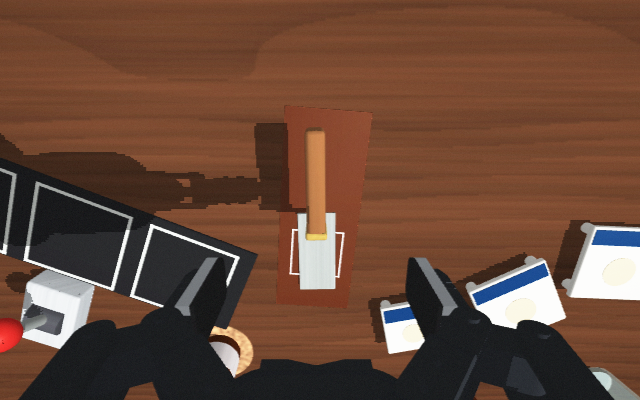

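```bash
python3 -m jog '[[[0,4,0],0,-1],[[0,8,0],0,-1],[[0,9.6,0],0,-1],[[0,9.6,0],0,-1],[[0,9.6,0],0,1],[[0,9.6,0],0,1],[[0,9.6,0],0,1],[[0,9.6,0],0,1],[[0,9.6,0],0,1],[[0,9.6,0],0,1]]' 100
python3 -m jog '[[[0,-2,0],0,1],[[0,-6,0],0,1],[[0,-10,0],0,1],[[0,-10,0],0,1],[[0,-10,0],0,1]]'
python3 - <<'E'
from h import *
plan(.48,-.0477,.056,0.3,'lifter above')
f=snap('wrist','w6.png'); snap('side','s6.png');tiles(snap('top','t6.png'),(180,120,330,200))
_,p,M,y=st(); 
for n,l in [('c',(.068,0,.0025-.056)),('tip',(.11,0,.0025-.056)),('tl',(.11,.018,.0025-.056)),('tr',(.11,-.018,.0025-.056))]:
  print(n,np.round(w2px(f,p-[0,0,.155]+R.from_euler('z',y,degrees=True).apply(l)),1))
E
```

```text
clock: 9.75
tcp_pos: [0.4795, -0.0476, 0.2132]
orientation: [-1.571, -0.003, 0.002]
contact_force: [-1.6, -0.3, 5.0]
grip_width: 0.0124
clock: 10.38
tcp_pos: [0.479, -0.0474, 0.3122]
orientation: [-1.571, -0.002, 0.003]
contact_force: [-1.3, -0.1, -1.0]
grip_width: 0.0124
lifter above now grasp [ 0.479  -0.0474  0.1572] yaw 0.19 w 0.0124 t 10.38 F [-1.3 -0.1 -1. ] -> shift cm [ 0.11 10.12 -0.03] twist -0.002
px 210.9 182.7 cen [0.5189 0.3319] rect 518.9 331.9 size 58.2 58.4 sqrtA 57.8 xang 40.1 coarse 39.3 banddist 19.0
px 241.8 171.2 cen [0.5536 0.2405] rect 553.1 240.3 size 76.3 77.2 sqrtA 75.3 xang -2.5 coarse -4.2 banddist 28.0
px 271.0 156.3 cen [0.5993 0.153 ] rect 599.0 153.5 size 76.6 77.9 sqrtA 75.4 xang 29.1 coarse 29.4 banddist 28.0
px 304.6 147.5 cen [0.6262 0.051 ] rect 625.8 51.1 size 59.1 59.0 sqrtA 57.6 xang 12.1 coarse 14.0 banddist 19.3
c [316.5 321.5]
tip [316.5 368.8]
tl [341.1 368.8]
tr [291.9 368.9]
```

View pics/w6.png

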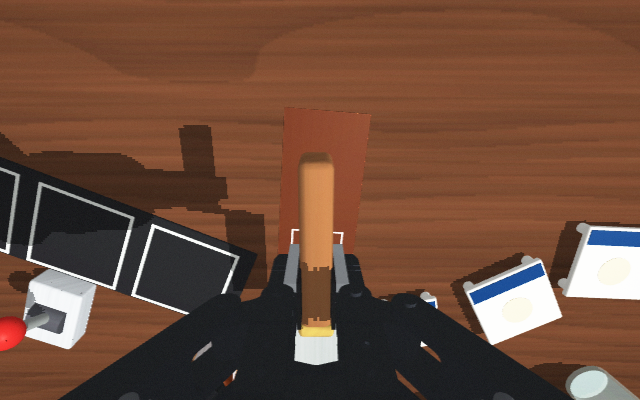

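View pics/s6.png

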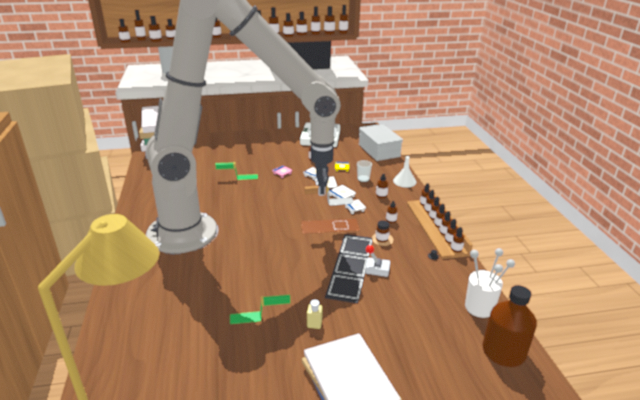

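```bash
cat >> h.py <<'E'
def plan_l(x,y,z,yaw,note='',back=0.0):
    a=np.radians(yaw); L=.0685+back; plan(x-L*np.cos(a),y-L*np.sin(a),z+.0582,yaw,note)
A=(.5536,.2404,-3.3); B=(.5993,.153,29.1)
W=(.5331,-.2777,-23.05)
E
python3 - <<'E'
from h import *
plan_l(A[0],A[1],.08,A[2],'preA',.095)
E
```

```text
preA now grasp [ 0.4788 -0.0475  0.1565] yaw 0.19 w 0.0125 t 10.53 F [ 0.4 -0.2 -1.2] -> shift cm [-8.75  1.84 29.76] twist 0.061
```

```bash
python3 -m jog '[[[0,0.5,6],0.06,1],[[-1,1,12],0.06,1],[[-3,1.8,18],0.06,1],[[-6,1.8,24],0.06,1],[[-8.8,1.8,29.8],0.06,1],[[-8.8,1.8,29.8],0.06,1],[[-8.8,1.8,29.8],0.06,1],[[-8.8,1.8,29.8],0.06,1]]'
python3 - <<'E'
from h import *
snap('wrist','w7.png');f=snap('top','t7.png');tiles(f,(180,120,330,200))
c=f['image'][120:240,180:340]; cv2.imwrite('pics/t7c.png',cv2.resize(c,None,fx=5,fy=5,interpolation=cv2.INTER_CUBIC))
plan_l(A[0],A[1],.003,A[2],'preA',.095)
E
```

```text
clock: 11.52
tcp_pos: [0.3911, 0.2486, 0.2943]
orientation: [-1.572, 0.047, -0.046]
contact_force: [0.6, -0.5, -1.4]
grip_width: 0.0123
px 213.6 180.5 cen [0.5258 0.3241] rect 525.4 324.2 size 58.0 38.3 sqrtA 46.7 xang 40.1 coarse 36.6 banddist 19.3
px 240.3 176.1 cen [0.5386 0.2445] rect 530.2 240.2 size 77.5 122.4 sqrtA 86.6 xang -0.4 coarse 8.3 banddist 13.0
px 271.0 156.3 cen [0.5993 0.153 ] rect 599.0 153.5 size 76.6 77.9 sqrtA 75.4 xang 29.1 coarse 28.9 banddist 28.1
px 304.6 147.5 cen [0.6262 0.0511] rect 625.8 51.1 size 59.1 59.0 sqrtA 57.6 xang 12.1 coarse 14.2 banddist 19.2
preA now grasp [0.3912 0.2487 0.1395] yaw -3.43 w 0.0121 t 11.62 F [-0.   0.2 -0.8] -> shift cm [-0.09  7.83  0.11] twist -0.002
```

View pics/t7c.png

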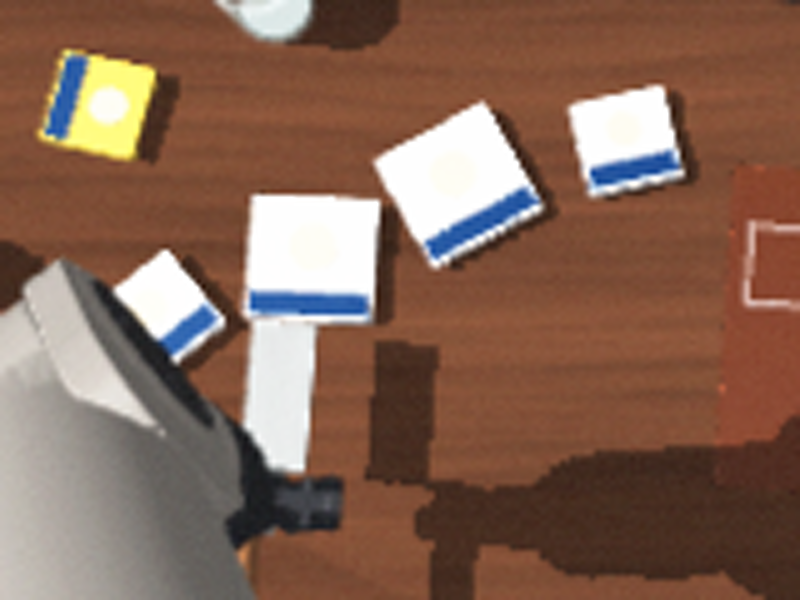

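View pics/w7.png

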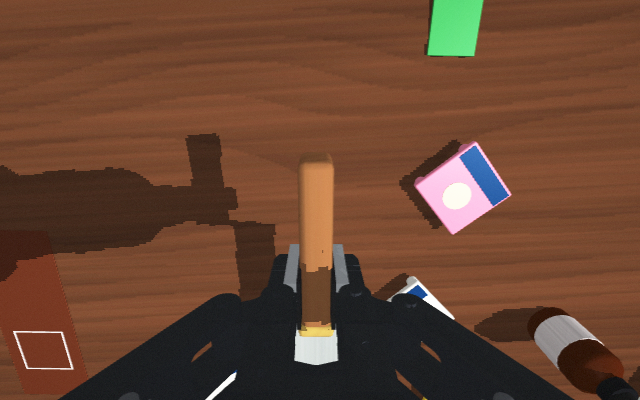

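```bash
python3 -m jog '[[[-0.1,4,0.1],0,1],[[-0.1,7,0.1],0,1],[[-0.1,7.7,0.1],0,1],[[-0.1,7.7,0.1],0,1],[[-0.1,7.7,0.1],0,1]]'
python3 - <<'E'
from h import *
f=snap('top','t8.png');tiles(f,(225,140,260,184))
c=f['image'][120:240,180:340]; cv2.imwrite('pics/t8c.png',cv2.resize(c,None,fx=5,fy=5,interpolation=cv2.INTER_CUBIC))
plan_l(A[0],A[1],.003,A[2],'A',0)
a=np.radians(-3.3)
for d in (-.042-.095,.042-.095):
  for s in (-.018,.018):
    p=(A[0]+d*np.cos(a)-s*np.sin(a),A[1]+d*np.sin(a)+s*np.cos(a),.0055); u,v=w2px(f,p); print('pred crop',round((u-180+.4)*5,0),round((v-120+.4)*5))
f=snap('side','s8.png'); c=f['image'][150:250,280:400]; cv2.imwrite('pics/s8c.png',cv2.resize(c,None,fx=6,fy=6,interpolation=cv2.INTER_CUBIC))
E
```

```text
clock: 12.25
tcp_pos: [0.3901, 0.2513, 0.2187]
orientation: [-1.569, 0.044, -0.046]
contact_force: [0.1, -0.4, -0.9]
grip_width: 0.0124
px 241.7 171.2 cen [0.5537 0.2407] rect 554.4 240.1 size 77.6 74.0 sqrtA 75.5 xang -0.4 coarse -3.8 banddist 28.1
A now grasp [0.3901 0.2514 0.0638] yaw -3.28 w 0.0126 t 12.3 F [ 0.3  0.4 -0. ] -> shift cm [ 9.54  0.27 -0.16] twist 0.0
pred crop 326.0 488
pred crop 266.0 485
pred crop 337.0 349
pred crop 277.0 346
```

View pics/t8c.png

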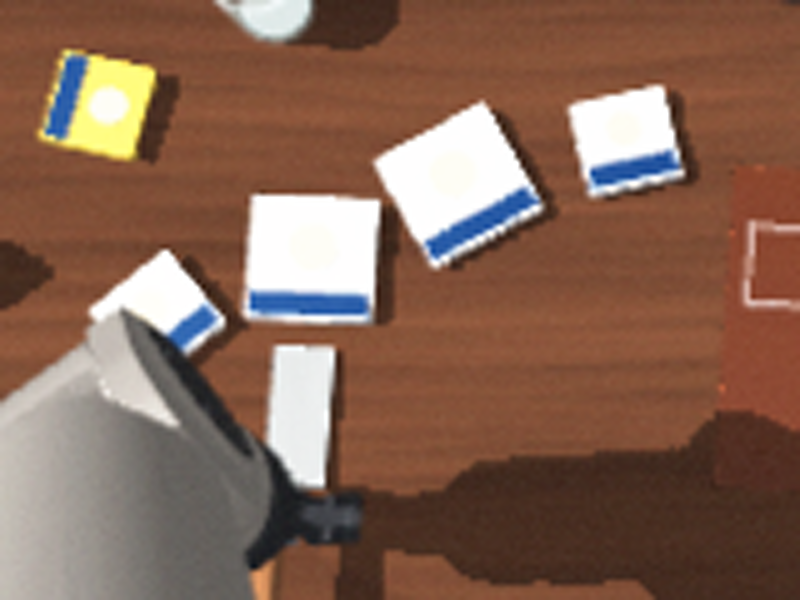

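View pics/s8c.png

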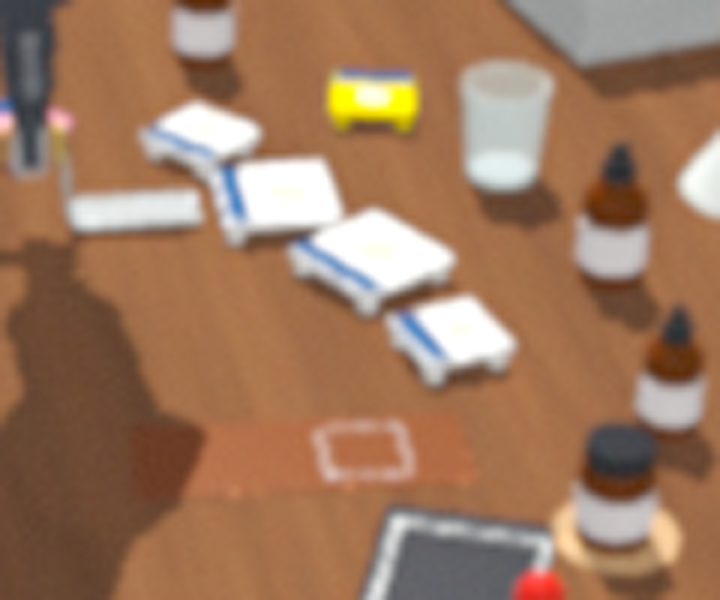

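```bash
python3 -m jog '[[[0,0.25,-0.15],0,1],[[0,0.3,-0.2],0,1],[[1.5,0.3,-0.2],0,1],[[3,0.3,-0.2],0,1],[[4.5,0.3,-0.2],0,1],[[4.5,0.3,-0.2],0,1]]'
python3 - <<'E'
from h import *
f=snap('top','t9.png');tiles(f,(225,140,260,184))
plan_l(A[0],A[1],.003,A[2],'A',0)
f=snap('side','s9.png'); c=f['image'][150:250,280:400]; cv2.imwrite('pics/s9c.png',cv2.resize(c,None,fx=6,fy=6,interpolation=cv2.INTER_CUBIC))
E
```

```text
clock: 13.1
tcp_pos: [0.4361, 0.2464, 0.2148]
orientation: [-1.57, 0.045, -0.047]
contact_force: [0.6, 0.7, -0.8]
grip_width: 0.0123
px 241.8 171.1 cen [0.5539 0.2406] rect 554.4 240.0 size 77.5 74.0 sqrtA 75.2 xang -0.4 coarse -4.8 banddist 28.4
A now grasp [0.435  0.2464 0.0595] yaw -3.32 w 0.0126 t 13.15 F [-0.8  0.2 -1.4] -> shift cm [ 5.03 -0.17  0.08] twist -0.0
```

View pics/s9c.png

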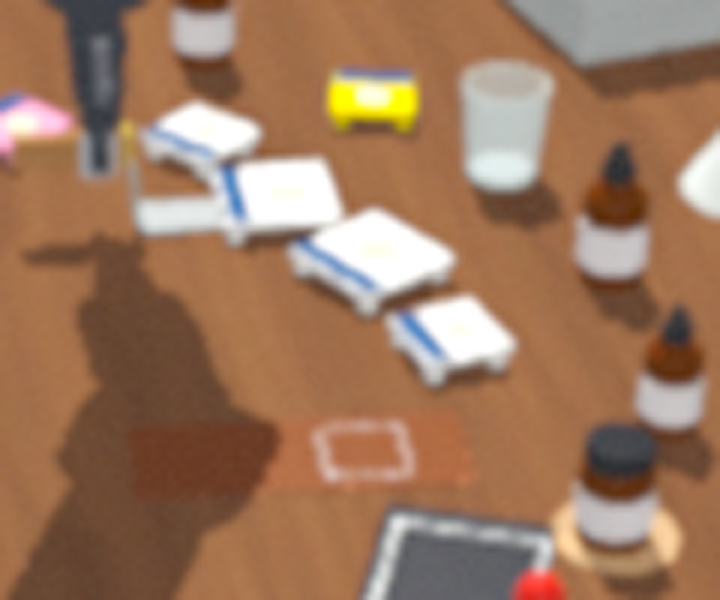

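```bash
python3 -m jog '[[[1.5,-0.1,0.05],0,1],[[3,-0.1,0.05],0,1],[[4.2,-0.1,0.05],0,1],[[4.7,-0.1,0.05],0,1],[[4.8,-0.1,0.05],0,1],[[4.8,-0.1,0.05],0,1]]'
python3 - <<'E'
from h import *
f=snap('top','t10.png');tiles(f,(225,140,260,184))
plan_l(A[0],A[1],.003,A[2],'A',0)
f=snap('side','s10.png'); c=f['image'][150:250,280:400]; cv2.imwrite('pics/s10c.png',cv2.resize(c,None,fx=6,fy=6,interpolation=cv2.INTER_CUBIC))
E
```

```text
clock: 13.95
tcp_pos: [0.482, 0.2445, 0.2156]
orientation: [-1.571, 0.045, -0.044]
contact_force: [0.3, 0.8, -1.4]
grip_width: 0.0123
px 244.9 169.3 cen [0.5595 0.2313] rect 554.4 237.7 size 72.9 74.0 sqrtA 63.4 xang -0.4 coarse 15.1 banddist 35.6
A now grasp [0.4819 0.2445 0.0606] yaw -3.23 w 0.0128 t 14.0 F [-0.5  0.7 -1.2] -> shift cm [ 0.34 -0.06 -0.  ] twist 0.001
```

View pics/s10c.png

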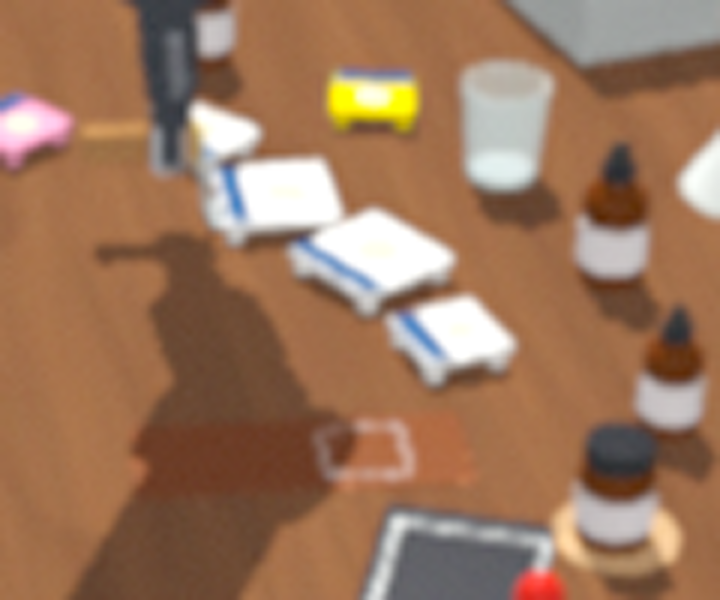

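```bash
python3 -m jog '[[[0,-0.4,0],0,1],[[0,-0.8,0],0,1],[[0,-1.5,0],0,1],[[0,-2.5,0],0,1],[[0,-4,0],0,1],[[0,-6,0],0,1],[[0,-8,0],0,1],[[0,-9.5,0],0,1],[[0,-9.5,0],0,1],[[0,-9.5,0],0,1]]'
python3 - <<'E'
from h import *
f=snap('top','t11.png')
c=f['image'][100:220,180:340]; cv2.imwrite('pics/t11c.png',cv2.resize(c,None,fx=4,fy=4,interpolation=cv2.INTER_CUBIC))
f=snap('side','s11.png'); c=f['image'][150:250,280:400]; cv2.imwrite('pics/s11c.png',cv2.resize(c,None,fx=6,fy=6,interpolation=cv2.INTER_CUBIC))
plan_l(*A[:2],.0,A[2])
E
```

```text
clock: 15.3
tcp_pos: [0.482, 0.2443, 0.3103]
orientation: [-1.571, 0.045, -0.044]
contact_force: [-0.7, 0.1, -1.5]
grip_width: 0.0125
 now grasp [0.482  0.2443 0.1549] yaw -3.25 w 0.0127 t 15.4 F [ 0.3  0.1 -2.3] -> shift cm [0.34 9.67 0.03] twist 0.001
```

View pics/s11c.png

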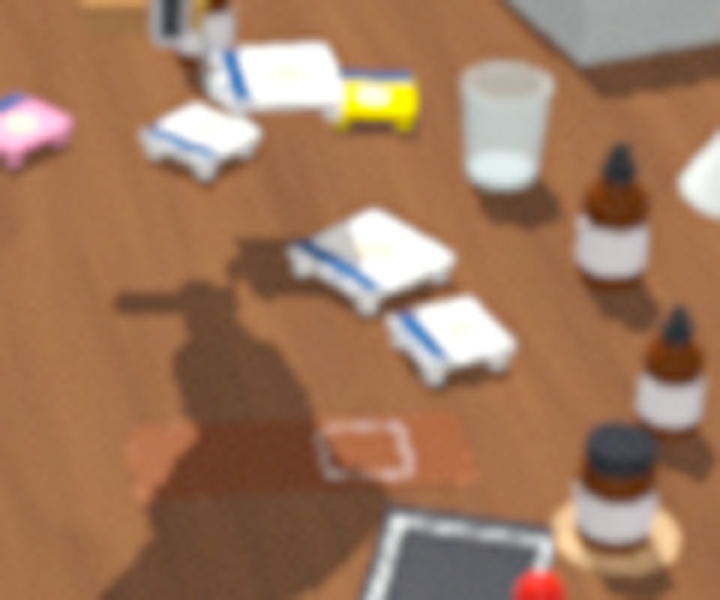

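View pics/t11c.png

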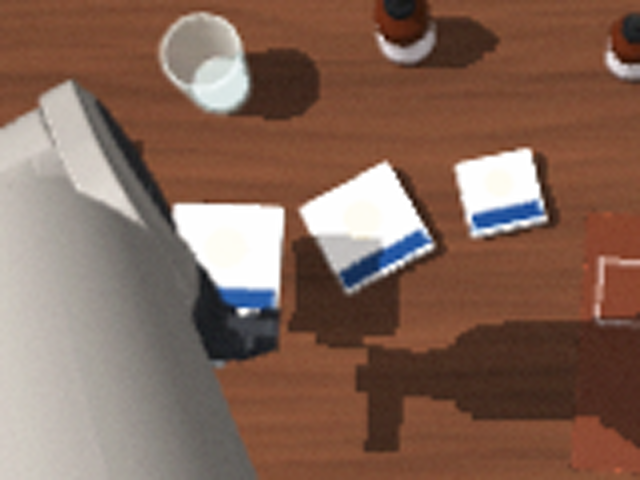

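```bash
python3 -m jog '[[[0,-0.2,-0.5],0,1],[[0,-0.2,-1.5],0.01,1],[[0.2,-0.2,-3.5],0.02,1],[[0.5,-0.2,-6],0.04,1],[[1,-0.2,-9],0.06,1],[[1.5,-0.2,-12],0.08,1],[[2,-0.2,-15],0.1,1],[[2.5,-0.2,-17.5],0.11,1],[[2.8,-0.2,-19],0.12,1],[[2.9,-0.2,-19.5],0.12,1]]'
python3 - <<'E'
from h import *
f=snap('top','t12.png')
cv2.imwrite('pics/t12c.png',cv2.resize(f['image'][80:260,200:480],None,fx=2.8,fy=2.8,interpolation=cv2.INTER_CUBIC))
bay2=(.492,-.3743)
plan_l(*bay2,.10,-23.05,'bay2',.0034)
E
```

```text
clock: 16.65
tcp_pos: [0.5001, 0.0466, 0.3128]
orientation: [-1.566, 0.141, -0.141]
contact_force: [-0.1, 0.4, -1.4]
grip_width: 0.0125
bay2 now grasp [0.5002 0.0469 0.1577] yaw -10.22 w 0.0124 t 16.7 F [-0.2 -0.5 -2.6] -> shift cm [ -0.34  -0.04 -40.  ] twist 0.224
```

View pics/t12c.png

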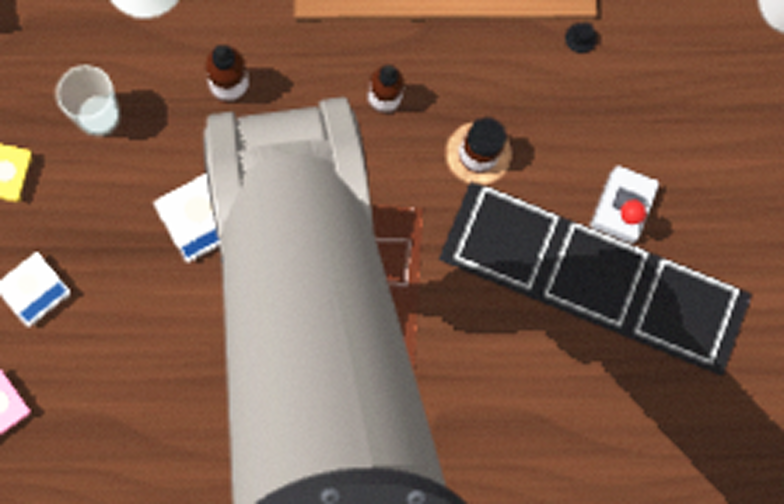

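```bash
python3 -m jog '[[[0,0,-0.5],0,1],[[0,0,-1.5],0.01,1],[[0,0,-3.5],0.03,1],[[0,0,-6],0.05,1],[[0,0,-9],0.07,1],[[0,0,-12],0.09,1],[[0,0,-15],0.11,1],[[0,0,-17.5],0.12,1],[[0,0,-19],0.13,1],[[0,0,-19.5],0.13,1]]'
python3 - <<'E'
from h import *
bay2=(.492,-.3743)
plan_l(*bay2,.10,-23.05,'bay2',.0034)
E
```

```text
clock: 17.95
tcp_pos: [0.4654, -0.1452, 0.3127]
orientation: [-1.557, 0.243, -0.243]
contact_force: [-0.9, 0.2, -1.5]
grip_width: 0.0123
bay2 now grasp [ 0.4654 -0.1452  0.1577] yaw -17.71 w 0.0123 t 17.95 F [-0.9  0.2 -1.5] -> shift cm [  2.35  -0.05 -20.35] twist 0.093
```

```bash
python3 -m jog '[[[0.1,0,-0.5],0,1],[[0.2,0,-2],0.01,1],[[0.5,0,-4.5],0.03,1],[[0.9,0,-7.5],0.05,1],[[1.3,0,-11],0.07,1],[[1.8,0,-14.5],0.09,1],[[2.1,0,-17.5],0.09,1],[[2.3,0,-19.5],0.09,1],[[2.4,0,-20.3],0.093,1],[[2.4,0,-20.3],0.093,1]]'
python3 - <<'E'
from h import *
bay2=(.492,-.3743)
f=snap('top','t13.png')
cv2.imwrite('pics/t13c.png',cv2.resize(f['image'][120:260,320:500],None,fx=4,fy=4,interpolation=cv2.INTER_CUBIC))
f=snap('side','s13.png'); c=f['image'][180:340,280:440]; cv2.imwrite('pics/s13c.png',cv2.resize(c,None,fx=3.7,fy=3.7,interpolation=cv2.INTER_CUBIC))
plan_l(*bay2,.03,-23.05,'bay2',.0034)
E
```

```text
clock: 19.2
tcp_pos: [0.4274, -0.3447, 0.3126]
orientation: [-1.548, 0.314, -0.314]
contact_force: [0.2, 0.6, -1.9]
grip_width: 0.0124
bay2 now grasp [ 0.4278 -0.3437  0.1575] yaw -22.84 w 0.0122 t 19.3 F [ 0.5  0.7 -1.7] -> shift cm [-0.08  6.93 -0.31] twist 0.004
```

View pics/t13c.png

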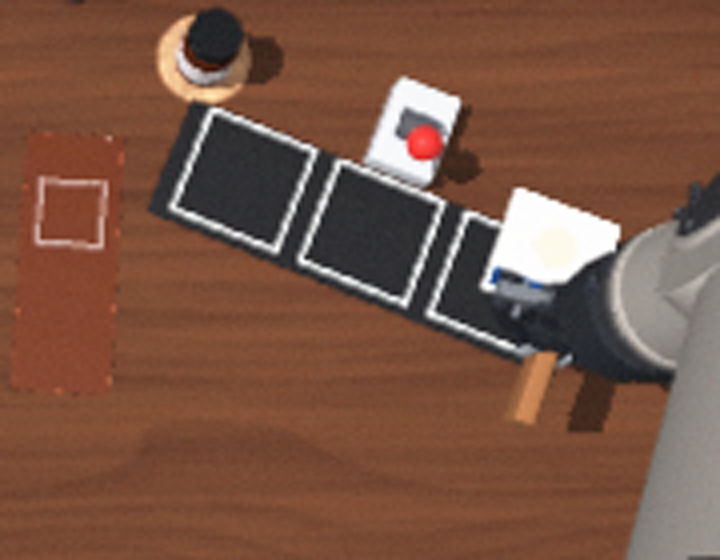

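View pics/s13c.png

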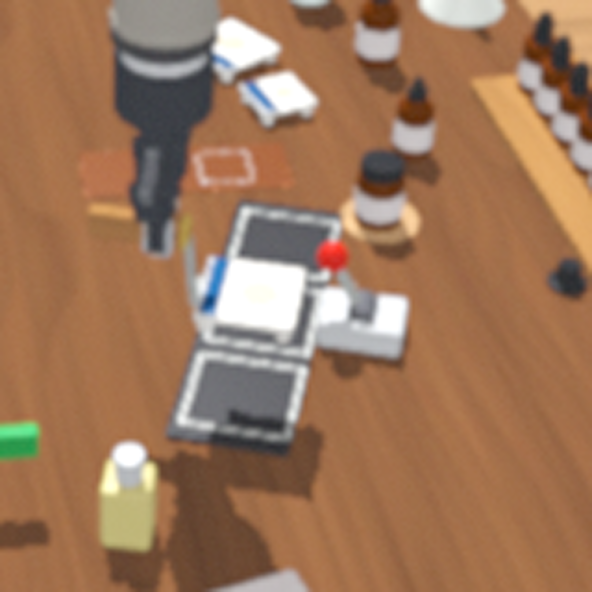

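```bash
python3 -m jog '[[[-0.1,0.5,-0.1],0,1],[[-0.1,2,-0.2],0,1],[[-0.1,4,-0.3],0,1],[[-0.1,5.7,-0.3],0,1],[[-0.1,6.7,-0.3],0,1],[[-0.1,6.8,-0.3],0,1],[[-0.1,6.8,-0.3],0,1],[[-0.1,6.8,-0.3],0,1]]'
python3 - <<'E'
from h import *
bay2=(.492,-.3743)
f=snap('top','t14.png')
tiles(f,(420,160,480,220),z=.042)
cv2.imwrite('pics/t14c.png',cv2.resize(f['image'][120:260,320:500],None,fx=4,fy=4,interpolation=cv2.INTER_CUBIC))
f=snap('side','s14.png'); c=f['image'][180:340,280:440]; cv2.imwrite('pics/s14c.png',cv2.resize(c,None,fx=3.7,fy=3.7,interpolation=cv2.INTER_CUBIC))
plan_l(*bay2,.004,-23.05,'bay2',.0034)
E
```

```text
clock: 20.3
tcp_pos: [0.4256, -0.3472, 0.2453]
orientation: [-1.548, 0.313, -0.315]
contact_force: [0.5, -0.5, -2.1]
grip_width: 0.0122
px 447.3 184.9 cen [ 0.5024 -0.368 ] rect 487.8 -364.1 size 91.2 91.7 sqrtA 66.5 xang -22.4 coarse -37.6 banddist 33.7
bay2 now grasp [ 0.4255 -0.3471  0.0902] yaw -22.91 w 0.0127 t 20.4 F [ 0.3 -0.4 -1.4] -> shift cm [-0.01  2.8   0.1 ] twist 0.003
```

View pics/t14c.png

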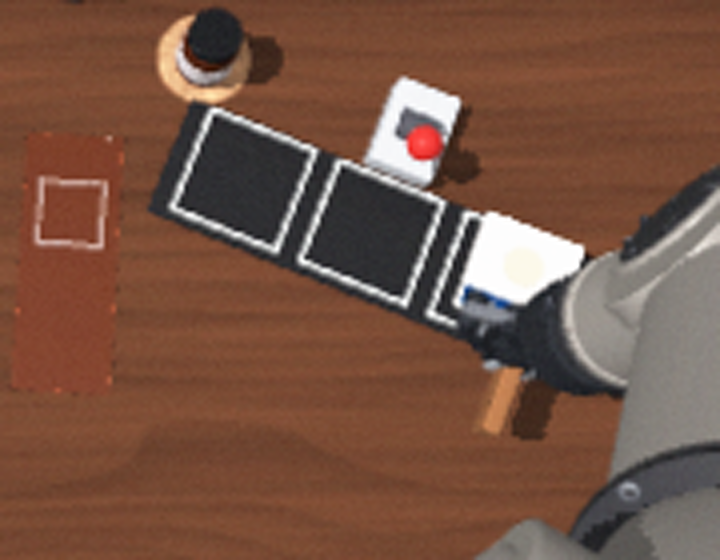

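View pics/s14c.png

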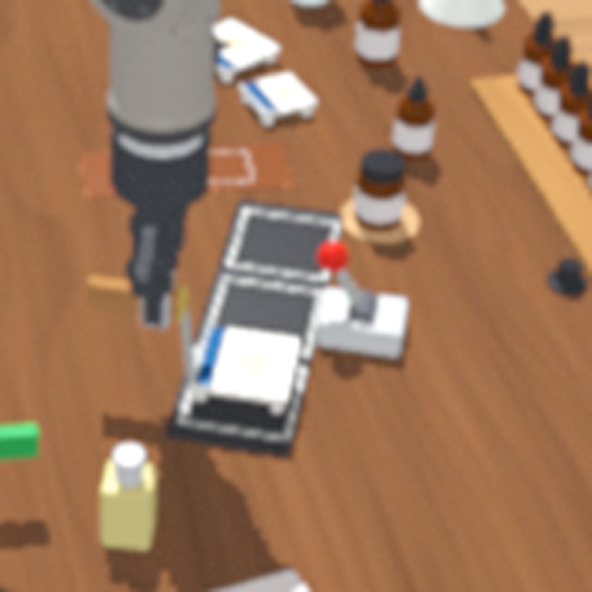

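Run:
```python
from h import *
f=load('t14.png'); P=[px2w(f,320+u/4-.375,120+v/4-.375,.0405)[:2] for u,v in [(492,212),(583,246),(458,304)]]
print(np.round(P,4), 'centre',np.round((P[1]+P[2])/2,4), np.linalg.norm(P[1]-P[0]),np.linalg.norm(P[2]-P[0]))
d=P[0]-P[1]; print(np.degrees(np.arctan2(d[1],d[0]))-90)
```

```text
[[ 0.5398 -0.3571]
 [ 0.5137 -0.4229]
 [ 0.4711 -0.3278]] centre [ 0.4924 -0.3753] 0.0706981219306233 0.07466552343257031
-21.631098893385072
```

```bash
python3 -m jog '[[[0,0.5,0.1],0,1],[[0,1.2,0.1],0,1],[[0,1.6,0.1],0,1],[[0,1.9,0.1],0,1],[[0,2.1,0.1],0,1],[[0,2.3,0.1],0,1],[[0,2.4,0.1],0,1],[[0,2.4,0.1],0,1]]'
python3 - <<'E'
from h import *
bay2=(.492,-.3743)
plan_l(*bay2,.0075,-23.05,'bay2',.0034)
f=snap('side','s15.png'); c=f['image'][180:340,280:440]; cv2.imwrite('pics/s15c.png',cv2.resize(c,None,fx=3.7,fy=3.7,interpolation=cv2.INTER_CUBIC))
E
```

```text
clock: 21.4
tcp_pos: [0.4258, -0.3461, 0.2207]
orientation: [-1.548, 0.314, -0.314]
contact_force: [-0.5, 0.1, -0.9]
grip_width: 0.0124
bay2 now grasp [ 0.4258 -0.3461  0.0657] yaw -22.91 w 0.0124 t 21.4 F [-0.5  0.1 -0.9] -> shift cm [ 0.01  0.   -0.  ] twist 0.002
```

View pics/s15c.png

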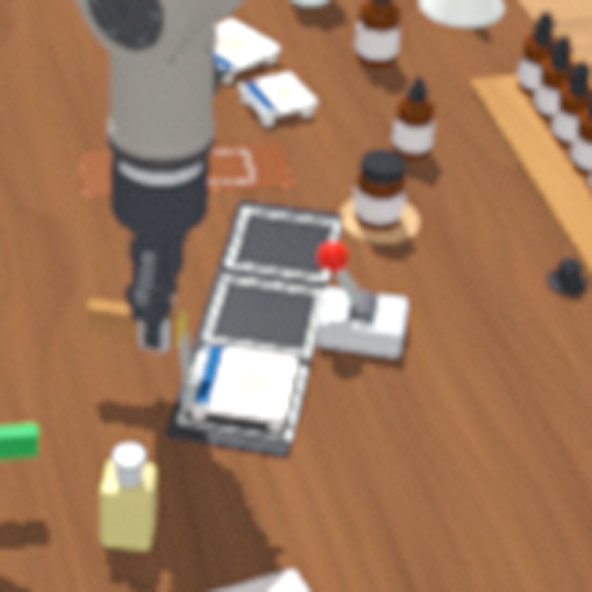

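```bash
python3 -m jog '[[[-0.5,0,0],0,1],[[-1.5,0,0],0,1],[[-3,0,0],0,1],[[-4.5,0,0],0,1],[[-6,0,0],0,1],[[-7.5,0,0],0,1],[[-9,0,0],0,1],[[-9.5,0,0],0,1],[[-9.5,-2,0],0,1],[[-9.5,-6,0],0,1]]'
python3 - <<'E'
from h import *
bay2=(.492,-.3743)
f=snap('top','t16.png')
cv2.imwrite('pics/t16c.png',cv2.resize(f['image'][120:260,320:500],None,fx=4,fy=4,interpolation=cv2.INTER_CUBIC))
f2=snap('side','s16.png'); c=f2['image'][180:340,280:440]; cv2.imwrite('pics/s16c.png',cv2.resize(c,None,fx=3.7,fy=3.7,interpolation=cv2.INTER_CUBIC))
tiles(f,(180,120,330,200))
plan_l(B[0],B[1],.08,B[2],'preB',.095)
E
```

```text
clock: 22.7
tcp_pos: [0.3379, -0.3087, 0.2804]
orientation: [-1.547, 0.316, -0.311]
contact_force: [0.1, -0.4, -0.6]
grip_width: 0.012
px 210.9 182.7 cen [0.5189 0.3319] rect 518.9 331.9 size 58.2 58.4 sqrtA 57.8 xang 40.1 coarse 40.0 banddist 18.9
px 271.1 156.3 cen [0.5993 0.1529] rect 599.3 152.9 size 76.6 76.5 sqrtA 75.3 xang 29.1 coarse 28.6 banddist 28.1
px 304.6 147.5 cen [0.6262 0.0511] rect 625.8 51.1 size 59.1 59.0 sqrtA 57.6 xang 12.1 coarse 14.2 banddist 19.2
preB now grasp [ 0.3394 -0.3102  0.1288] yaw -22.92 w 0.0124 t 22.8 F [ 0.1 -0.5 -0.4] -> shift cm [-4.16 -1.01 39.9 ] twist -0.908
```

View pics/t16c.png

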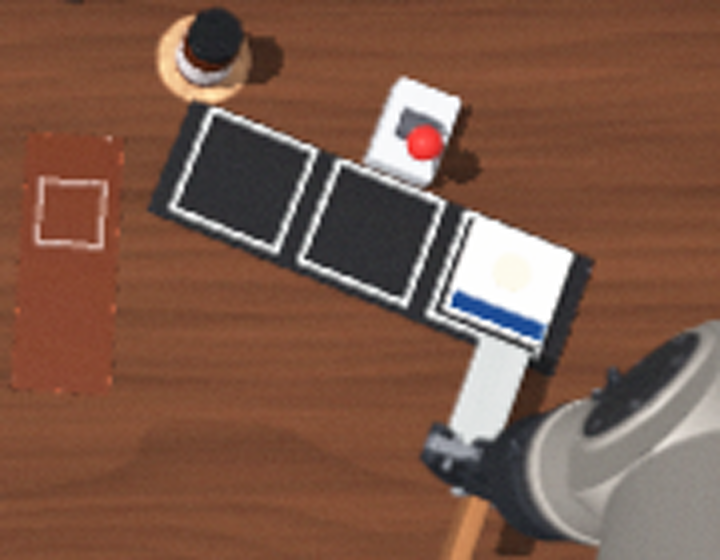

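View pics/s16c.png

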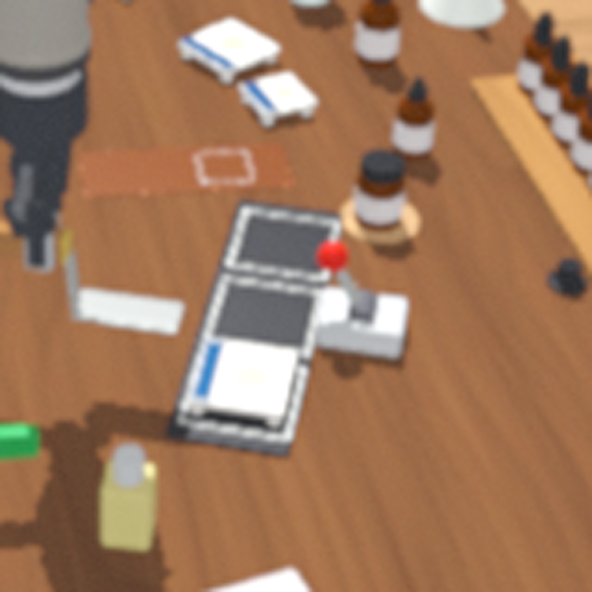

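Run:
```python
from h import *
f=load('t16.png'); P=np.array([px2w(f,320+u/4-.375,120+v/4-.375,.020)[:2] for u,v in [(472,215),(575,255),(545,355),(445,313)]])
print(P.mean(0), 'bay2 .492 -.3743')
d=P[0]-P[1]; print(np.degrees(np.arctan2(d[1],d[0]))-90)
tiles(f,(425,165,480,215),z=.02)
```

```text
[ 0.48904391 -0.37412574] bay2 .492 -.3743
-22.38748659519665
px 444.6 192.9 cen [ 0.4824 -0.3668] rect 474.9 -361.6 size 85.3 119.4 sqrtA 91.2 xang -23.2 coarse -8.4 banddist 17.0
```

Run:
```python
from h import *
plan(.47,-.10,.17,0,'via')
```

```text
via now grasp [ 0.3394 -0.3102  0.1288] yaw -22.92 w 0.0124 t 22.8 F [ 0.1 -0.5 -0.4] -> shift cm [ 3.87 -4.12 24.45] twist -0.4
```

```bash
python3 -m jog '[[[0,-4,1],0,1],[[1,-4,6],-0.1,1],[[2,-4,12],-0.2,1],[[3,-4,18],-0.3,1],[[3.9,-4,24],-0.4,1],[[3.9,-4,24.5],-0.4,1],[[3.9,-4,24.5],-0.4,1]]'
python3 - <<'E'
from h import *
plan_l(B[0],B[1],.08,B[2],'preB',.095)
E
```

```text
clock: 23.68
tcp_pos: [0.4694, -0.0985, 0.3201]
orientation: [-1.571, 0.0, 0.001]
contact_force: [0.1, -0.9, -0.9]
grip_width: 0.0123
preB now grasp [ 0.4694 -0.0985  0.1651] yaw 0.04 w 0.0123 t 23.68 F [ 0.1 -0.9 -0.9] -> shift cm [-1.28  2.69 17.2 ] twist -0.507
```

```bash
python3 -m jog '[[[0,0,4],-0.1,1],[[-0.5,0,9],-0.25,1],[[-1.3,1,14],-0.4,1],[[-1.3,2.7,17.2],-0.507,1],[[-1.3,2.7,17.2],-0.507,1],[[-1.3,2.7,17.2],-0.507,1],[[-1.3,2.7,17.2],-0.507,1]]'
python3 - <<'E'
from h import *
f=snap('top','t17.png');tiles(f,(255,135,330,184))
plan_l(B[0],B[1],.004,B[2],'preB',.095)
E
```

```text
clock: 24.55
tcp_pos: [0.4567, 0.0716, 0.294]
orientation: [-1.535, -0.395, 0.394]
contact_force: [0.4, -0.0, -1.5]
grip_width: 0.0127
preB now grasp [0.4567 0.0719 0.139 ] yaw 28.87 w 0.0124 t 24.6 F [-0.   0.8 -1.4] -> shift cm [0.05 7.68 0.16] twist -0.004
```

```bash
python3 -m jog '[[[0,4,0.1],0,1],[[0,7,0.1],0,1],[[0,7.6,0.1],0,1],[[0,7.6,0.1],0,1],[[0,7.6,0.1],0,1]]'
python3 - <<'E'
from h import *
f=snap('top','t18.png');tiles(f,(200,120,340,230))
cv2.imwrite('pics/t18c.png',cv2.resize(f['image'][120:240,200:340],None,fx=5,fy=5,interpolation=cv2.INTER_CUBIC))
f=snap('side','s18.png'); c=f['image'][150:250,280:400]; cv2.imwrite('pics/s18c.png',cv2.resize(c,None,fx=6,fy=6,interpolation=cv2.INTER_CUBIC))
plan_l(B[0],B[1],.0025,B[2],'B')
E
```

```text
clock: 25.22
tcp_pos: [0.4567, 0.0742, 0.2188]
orientation: [-1.534, -0.399, 0.396]
contact_force: [0.0, 0.1, -0.6]
grip_width: 0.0123
px 211.1 182.7 cen [0.5189 0.3314] rect 518.9 331.9 size 58.2 58.4 sqrtA 57.5 xang 40.1 coarse 38.2 banddist 18.6
px 305.0 146.2 cen [0.6303 0.0498] rect 626.5 51.2 size 57.6 59.0 sqrtA 53.2 xang 12.1 coarse 41.2 banddist 25.9
B now grasp [0.4565 0.0743 0.0637] yaw 29.05 w 0.0125 t 25.32 F [-0.3 -0.2 -0.7] -> shift cm [ 9.45  0.32 -0.06] twist -0.001
```

View pics/t18c.png

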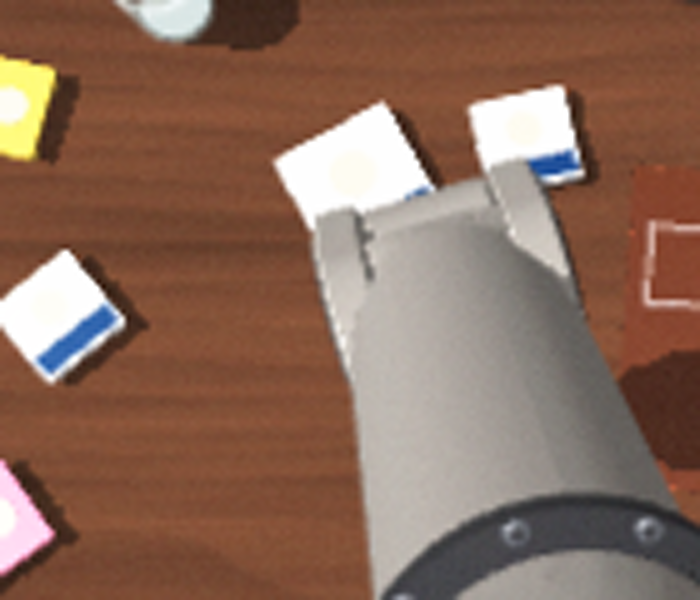

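View pics/s18c.png

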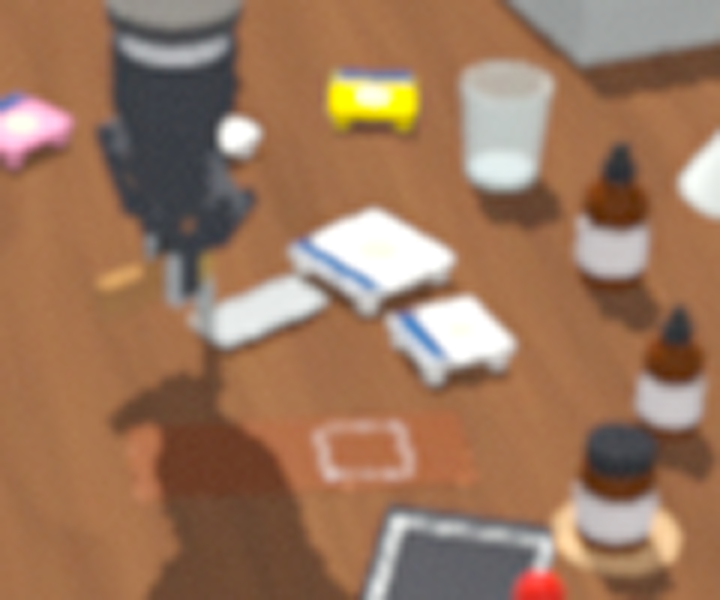

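```bash
python3 -m jog '[[[0,0.3,-0.05],0,1],[[0,0.32,-0.05],0,1],[[1.5,0.3,-0.05],0,1],[[3,0.3,-0.05],0,1],[[4.5,0.3,-0.05],0,1],[[4.5,0.3,-0.05],0,1]]'
python3 - <<'E'
from h import *
f=snap('side','s19.png'); c=f['image'][150:250,280:400]; cv2.imwrite('pics/s19c.png',cv2.resize(c,None,fx=6,fy=6,interpolation=cv2.INTER_CUBIC))
plan_l(B[0],B[1],.0025,B[2],'B')
E
```

```text
clock: 26.08
tcp_pos: [0.497, 0.0968, 0.2148]
orientation: [-1.534, -0.4, 0.397]
contact_force: [-0.2, 1.5, -1.4]
grip_width: 0.0121
B now grasp [0.496  0.0961 0.0595] yaw 29.09 w 0.0127 t 26.12 F [-0.1  0.  -0.9] -> shift cm [ 4.94 -0.12 -0.05] twist -0.0
```

View pics/s19c.png

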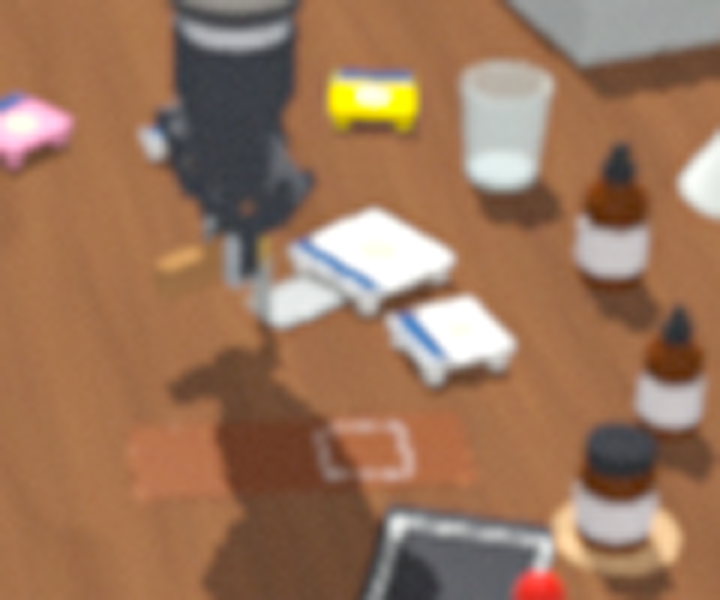

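```bash
python3 -m jog '[[[1.5,-0.1,0],0,1],[[3,-0.1,0],0,1],[[4.2,-0.1,0],0,1],[[4.6,-0.1,0],0,1],[[4.7,-0.1,0],0,1],[[4.7,-0.1,0],0,1]]'
python3 - <<'E'
from h import *
f=snap('side','s20.png'); c=f['image'][150:250,280:400]; cv2.imwrite('pics/s20c.png',cv2.resize(c,None,fx=6,fy=6,interpolation=cv2.INTER_CUBIC))
plan_l(B[0],B[1],.0025,B[2],'B')
E
```

```text
clock: 26.88
tcp_pos: [0.5364, 0.1183, 0.2156]
orientation: [-1.534, -0.397, 0.398]
contact_force: [0.2, -0.7, -1.8]
grip_width: 0.0126
B now grasp [0.5363 0.1183 0.0606] yaw 29.05 w 0.0126 t 26.93 F [ 0.1  0.  -0.3] -> shift cm [ 0.34 -0.01 -0.03] twist -0.001
```

View pics/s20c.png

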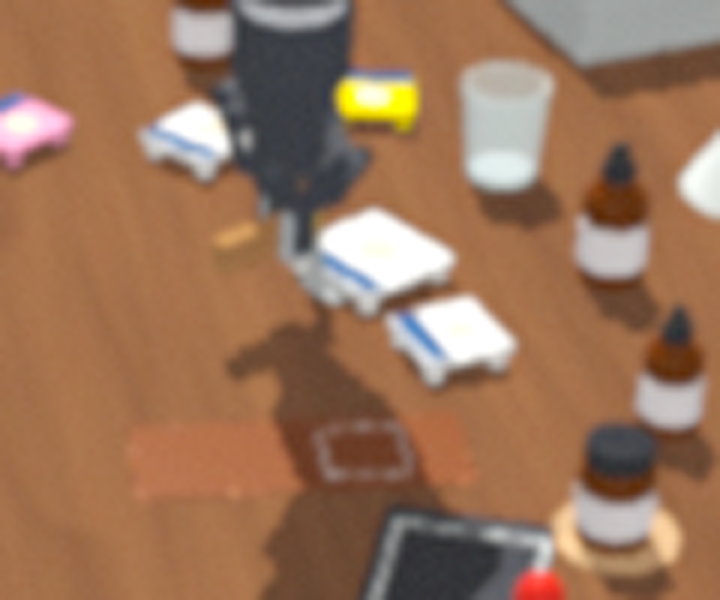

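```bash
python3 -m jog '[[[0,-0.4,0],0,1],[[0,-0.8,0],0,1],[[0,-1.5,0],0,1],[[0,-2.5,0],0,1],[[0,-4,0],0,1],[[0,-6,0],0,1],[[0,-8.5,0],0,1],[[0,-10.5,0],0,1],[[0,-11,0],0,1],[[0,-11,0],0,1]]'
python3 - <<'E'
from h import *
f=snap('side','s21.png'); c=f['image'][130:250,280:420]; cv2.imwrite('pics/s21c.png',cv2.resize(c,None,fx=5,fy=5,interpolation=cv2.INTER_CUBIC))
bay0=(.5742,-.1811)
plan(.5,-.01,.168,0,'via');plan_l(*bay0,.11,-23.05,'bay0',.0034)
E
```

```text
clock: 28.18
tcp_pos: [0.5366, 0.1185, 0.326]
orientation: [-1.534, -0.398, 0.397]
contact_force: [-0.2, -0.1, -2.2]
grip_width: 0.0122
via now grasp [0.5364 0.1185 0.1704] yaw 29.06 w 0.0121 t 28.23 F [-0.4  0.5 -1.6] -> shift cm [-9.42  0.24 -9.46] twist 0.507
bay0 now grasp [0.5364 0.1185 0.1704] yaw 29.06 w 0.0121 t 28.23 F [-0.4  0.5 -1.6] -> shift cm [-15.66   0.22 -22.35] twist 0.91
```

View pics/s21c.png

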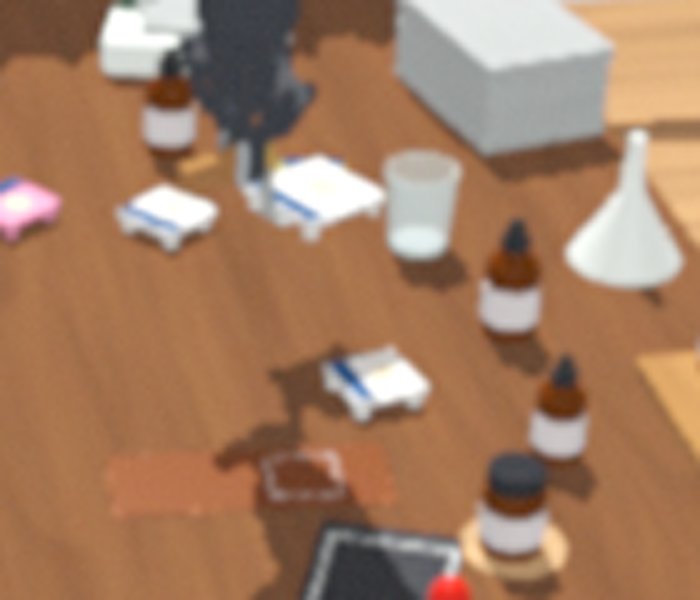

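```bash
python3 -m jog '[[[-0.3,0,-0.3],0.02,1],[[-0.9,0,-0.9],0.06,1],[[-2,0,-2],0.11,1],[[-3.3,0,-3.3],0.18,1],[[-4.7,0,-4.7],0.25,1],[[-6,0,-6],0.32,1],[[-7.3,0,-7.3],0.39,1],[[-8.5,0,-8.5],0.45,1],[[-9.2,0,-9.2],0.49,1],[[-9.4,0,-9.4],0.5,1]]'
python3 - <<'E'
from h import *
bay0=(.5742,-.1811)
plan_l(*bay0,.11,-23.05,'bay0',.0034)
E
```

```text
clock: 29.48
tcp_pos: [0.5, -0.0098, 0.3257]
orientation: [-1.571, -0.004, 0.004]
contact_force: [0.1, -0.4, -1.0]
grip_width: 0.0124
bay0 now grasp [ 0.5    -0.0098  0.1707] yaw 0.32 w 0.0124 t 29.48 F [ 0.1 -0.4 -1. ] -> shift cm [  0.72   0.25 -14.32] twist 0.408
```

```bash
python3 -m jog '[[[0,0,-0.4],0.01,1],[[0,0,-1.4],0.04,1],[[0,0,-3],0.09,1],[[0.1,0,-5],0.15,1],[[0.3,0,-7.2],0.21,1],[[0.4,0,-9.4],0.27,1],[[0.5,0,-11.4],0.33,1],[[0.6,0,-13.2],0.38,1],[[0.7,0,-14.1],0.4,1],[[0.7,0,-14.3],0.408,1]]'
python3 -m jog '[[[0,0.5,0],0,1],[[0,2,0],0,1],[[0,4,0],0,1],[[0,6,0],0,1],[[0,7.5,0],0,1],[[0,8,0],0,1],[[0,8,0],0,1]]'
python3 - <<'E'
from h import *
bay0=(.5742,-.1811)
f=snap('top','t22.png')
cv2.imwrite('pics/t22c.png',cv2.resize(f['image'][120:260,320:500],None,fx=4,fy=4,interpolation=cv2.INTER_CUBIC))
f=snap('side','s22.png'); c=f['image'][180:340,280:440]; cv2.imwrite('pics/s22c.png',cv2.resize(c,None,fx=3.7,fy=3.7,interpolation=cv2.INTER_CUBIC))
plan_l(*bay0,.0075,-23.05,'bay0',.0034)
E
```

```text
clock: 30.72
tcp_pos: [0.5083, -0.1526, 0.3256]
orientation: [-1.548, 0.315, -0.315]
contact_force: [-0.2, 0.3, -1.4]
grip_width: 0.0124
clock: 31.6
tcp_pos: [0.5082, -0.1522, 0.2455]
orientation: [-1.548, 0.315, -0.314]
contact_force: [0.1, 0.2, -1.8]
grip_width: 0.0126
bay0 now grasp [ 0.5085 -0.1523  0.0912] yaw -22.97 w 0.0126 t 31.7 F [ 0.2 -0.  -1.9] -> shift cm [-0.02  2.55 -0.08] twist 0.001
```

View pics/t22c.png

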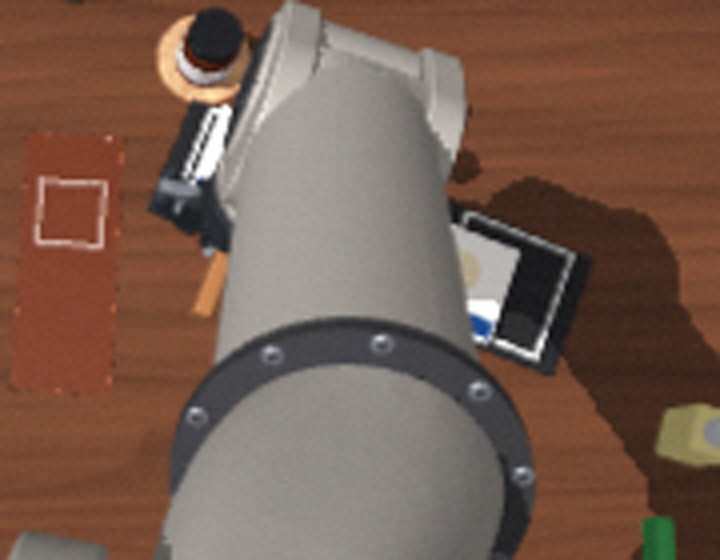

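View pics/s22c.png

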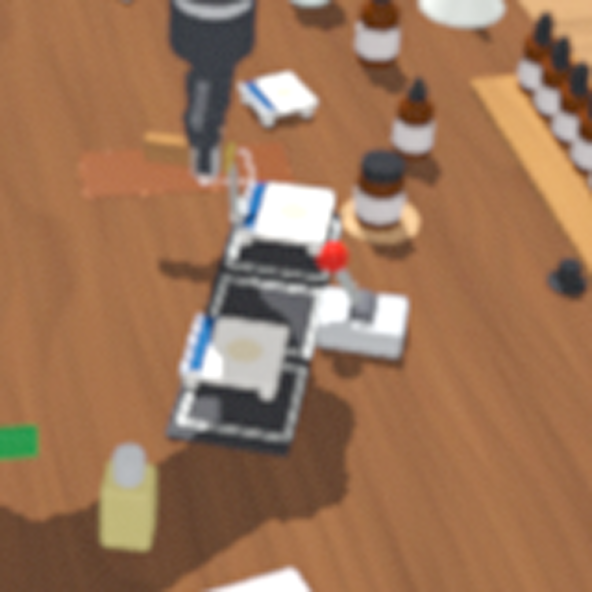

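```bash
python3 -m jog '[[[0,0.5,-0.1],0,1],[[0,1.2,-0.1],0,1],[[0,1.6,-0.1],0,1],[[0,1.9,-0.1],0,1],[[0,2.1,-0.1],0,1],[[0,2.3,-0.1],0,1],[[0,2.5,-0.1],0,1],[[0,2.5,-0.1],0,1]]'
python3 - <<'E'
from h import *
bay0=(.5742,-.1811)
f=snap('side','s23.png'); c=f['image'][180:340,280:440]; cv2.imwrite('pics/s23c.png',cv2.resize(c,None,fx=3.7,fy=3.7,interpolation=cv2.INTER_CUBIC))
plan_l(*bay0,.0075,-23.05,'bay0',.0034)
E
```

```text
clock: 32.7
tcp_pos: [0.5078, -0.1532, 0.2206]
orientation: [-1.548, 0.314, -0.314]
contact_force: [-0.8, 0.3, -0.4]
grip_width: 0.0127
bay0 now grasp [ 0.5078 -0.1532  0.0657] yaw -22.96 w 0.0128 t 32.75 F [-0.3 -1.  -1.1] -> shift cm [0.01 0.   0.03] twist 0.001
```

View pics/s23c.png

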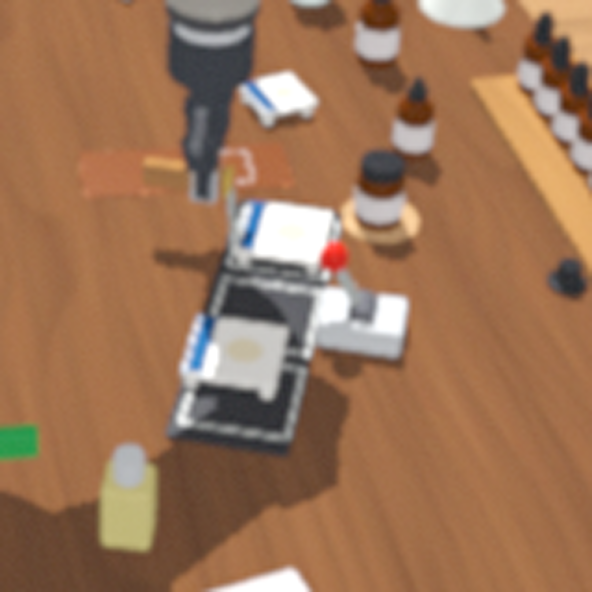

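```bash
python3 -m jog '[[[-0.5,0,0],0,1],[[-1.5,0,0],0,1],[[-3,0,0],0,1],[[-4.5,0,0],0,1],[[-6,0,0],0,1],[[-7.5,0,0],0,1],[[-9,0,0],0,1],[[-9.2,0,0],0,1],[[-9.2,-2,0],0,1],[[-9.2,-6,0],0,1]]'
python3 - <<'E'
from h import *
f=snap('top','t24.png')
cv2.imwrite('pics/t24c.png',cv2.resize(f['image'][120:260,320:500],None,fx=4,fy=4,interpolation=cv2.INTER_CUBIC))
f2=snap('side','s24.png'); c=f2['image'][180:340,280:440]; cv2.imwrite('pics/s24c.png',cv2.resize(c,None,fx=3.7,fy=3.7,interpolation=cv2.INTER_CUBIC))
plan(.45,-.08,.12,-23)
E
```

```text
clock: 34.0
tcp_pos: [0.4229, -0.1172, 0.2806]
orientation: [-1.549, 0.316, -0.312]
contact_force: [0.3, 0.3, -0.8]
grip_width: 0.0123
 now grasp [ 0.4248 -0.1178  0.1288] yaw -22.99 w 0.0121 t 34.1 F [ 0.5 -0.9 -1.6] -> shift cm [0.83 0.89 4.46] twist 0.0
```

View pics/t24c.png

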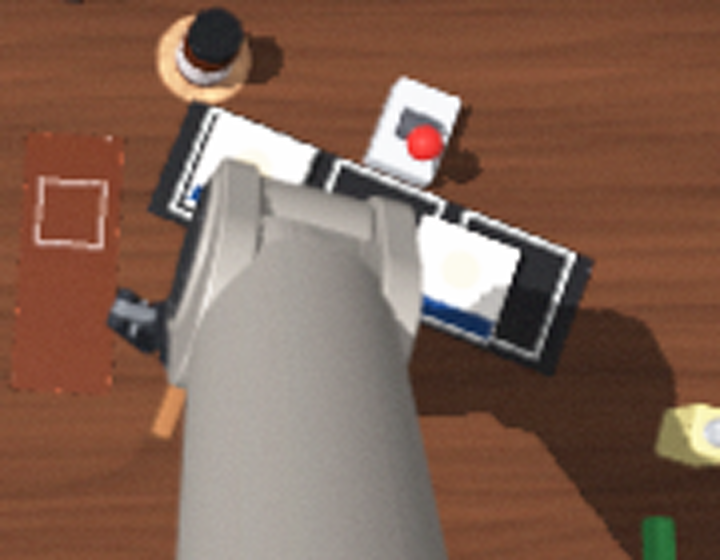

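View pics/s24c.png

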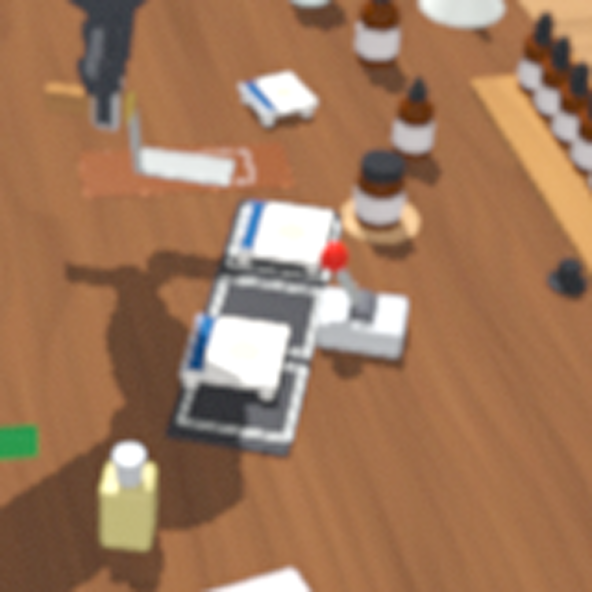

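```bash
python3 -m jog '[[[0,-2,5],0,1],[[0,-2,10],0,1],[[0,-2,15],0,1],[[-2,-2,20],0,1],[[-2,-2,20],0,1],[[-2,-2,20],0,1]]'
python3 - <<'E'
from h import *
f=snap('top','t25.png')
cv2.imwrite('pics/t25c.png',cv2.resize(f['image'][120:260,320:500],None,fx=4,fy=4,interpolation=cv2.INTER_CUBIC))
print(st()[1])
E
```

```text
clock: 34.85
tcp_pos: [0.4826, 0.0744, 0.3002]
orientation: [-1.549, 0.315, -0.314]
contact_force: [0.9, -0.6, -1.4]
grip_width: 0.0126
[0.48260006 0.07362276 0.3002669 ]
```

View pics/t25c.png

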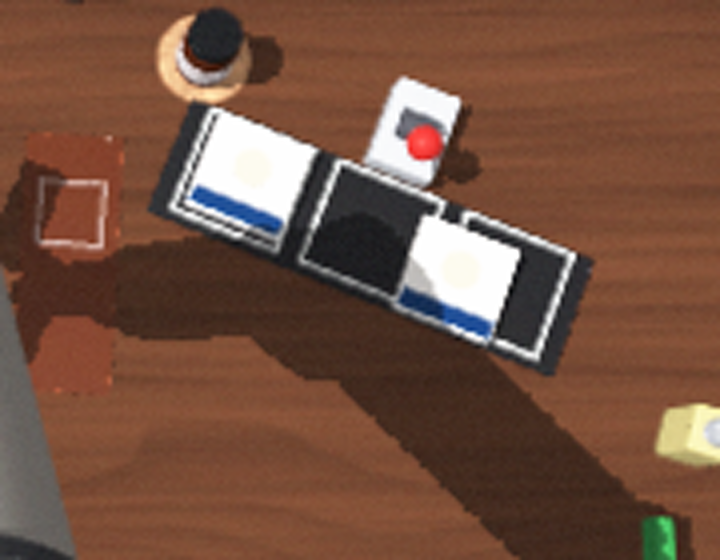

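```bash
cat >> h.py <<'E'
def quad(f,uv,z,s=4,x0=320,y0=120):
    k=(s-1)/(2*s)
    P=np.array([px2w(f,x0+u/s-k,y0+v/s-k,z)[:2] for u,v in uv])
    e=(P[0]-P[1])+(P[3]-P[2]); d=(P[0]-P[3])+(P[1]-P[2])
    return P.mean(0).round(4), np.round([np.degrees(np.arctan2(e[1],e[0]))-90,np.degrees(np.arctan2(d[1],d[0]))],1), np.linalg.norm(P-np.roll(P,-1,0),axis=1).round(4)
def inW(p):
    a=np.radians(W[2]); d=np.array(p)-W[:2]; return (d@[np.cos(a),np.sin(a)]).round(4),(d@[-np.sin(a),np.cos(a)]).round(4)
E
python3 - <<'E'
from h import *
f=load('t25.png')
for n,q,z in [('A',[(423,215),(522,252),(490,342),(398,302)],.02),('B',[(219,112),(316,150),(279,242),(183,206)],.02),
 ('bay0',[(212,112),(317,151),(279,251),(170,206)],.004),('bay1',[(338,162),(445,203),(409,304),(300,263)],.004),('pad',[(40,177),(108,180),(104,249),(36,244)],.001)]:
  r=quad(f,q,z); print(n,r,inW(r[0]))
E
```

```text
A (array([ 0.4944, -0.3361]), array([-23. , -20.7]), array([0.0785, 0.0736, 0.0736, 0.0699])) (np.float64(-0.0127), np.float64(-0.0689))
B (array([ 0.5724, -0.1823]), array([-22. , -22.8]), array([0.0787, 0.0773, 0.0766, 0.0788])) (np.float64(-0.0012), np.float64(0.1032))
bay0 (array([ 0.5744, -0.1818]), array([-22.5, -23.8]), array([0.0859, 0.0846, 0.0894, 0.0817])) (np.float64(0.0005), np.float64(0.1044))
bay1 (array([ 0.5323, -0.2784]), array([-21.8, -22.4]), array([0.087 , 0.0843, 0.0875, 0.0852])) (np.float64(-0.0005), np.float64(-0.001))
pad (array([ 0.5503, -0.0492]), array([-3.8, -4.3]), array([0.0523, 0.0541, 0.0519, 0.0525])) (np.float64(-0.0736), np.float64(0.217))
```

```bash
cat >> h.py <<'E'
A2=(.4944,-.3361,-22.5)
E
python3 - <<'E'
from h import *
plan(.45,-.10,.15,-22.5,'via'); plan_l(*A2[:2],.08,A2[2],'pre',.095)
E
```

```text
via now grasp [0.4826 0.0736 0.1453] yaw -23.04 w 0.0123 t 34.9 F [-0.5 -0.4 -0.5] -> shift cm [  3.8   -0.46 -17.25] twist -0.009
pre now grasp [0.4826 0.0736 0.1453] yaw -23.04 w 0.0123 t 34.9 F [-0.5 -0.4 -0.5] -> shift cm [  0.77   0.74 -37.4 ] twist -0.009
```

```bash
python3 -m jog '[[[1,-0.5,-5],-0.01,1],[[2,-0.5,-10],-0.01,1],[[3.5,-0.5,-16],-0.01,1],[[3,-0.5,-22],-0.01,1],[[2,0,-28],-0.01,1],[[1,0.5,-33],-0.01,1],[[0.8,0.7,-37.4],-0.01,1],[[0.8,0.7,-37.4],-0.01,1],[[0.8,0.7,-37.4],-0.01,1]]'
python3 - <<'E'
from h import *
plan_l(*A2[:2],.0085,A2[2],'pre',.095)
f=snap('top','t26.png')
cv2.imwrite('pics/t26c.png',cv2.resize(f['image'][120:260,320:500],None,fx=4,fy=4,interpolation=cv2.INTER_CUBIC))
E
```

```text
clock: 36.02
tcp_pos: [0.3436, -0.2732, 0.2936]
orientation: [-1.548, 0.308, -0.308]
contact_force: [0.2, -0.3, -0.4]
grip_width: 0.0122
pre now grasp [ 0.3436 -0.2732  0.1386] yaw -22.51 w 0.0122 t 36.02 F [ 0.2 -0.3 -0.4] -> shift cm [-0.01  7.19 -0.05] twist -0.0
```

View pics/t26c.png

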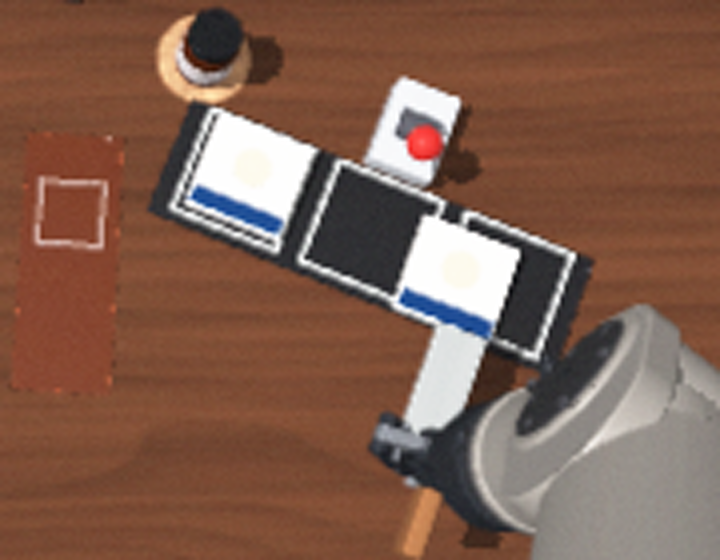

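```bash
python3 -m jog '[[[0,4,0],0,1],[[0,6.5,0],0,1],[[0,7.1,0],0,1],[[0,7.1,0],0,1],[[0,7.1,0],0,1]]'
python3 - <<'E'
from h import *
plan_l(*A2[:2],.0085,A2[2],'ins',0)
f=snap('top','t27.png')
cv2.imwrite('pics/t27c.png',cv2.resize(f['image'][150:250,390:490],None,fx=6,fy=6,interpolation=cv2.INTER_CUBIC))
a=np.radians(A2[2])
for d in (-.042-.095,.042-.095):
  for s in (-.018,.018):
    p=(A2[0]+d*np.cos(a)-s*np.sin(a),A2[1]+d*np.sin(a)+s*np.cos(a),.011); u,v=w2px(f,p); print('pred crop',round((u-390+.4)*6,0),round((v-150+.4)*6))
f=snap('side','s27.png'); c=f['image'][210:310,280:400]; cv2.imwrite('pics/s27c.png',cv2.resize(c,None,fx=6,fy=6,interpolation=cv2.INTER_CUBIC))
E
```

```text
clock: 36.7
tcp_pos: [0.3447, -0.2729, 0.2236]
orientation: [-1.549, 0.305, -0.308]
contact_force: [-0.3, -0.1, -0.8]
grip_width: 0.0123
ins now grasp [ 0.3447 -0.2729  0.0686] yaw -22.37 w 0.0123 t 36.7 F [-0.3 -0.1 -0.8] -> shift cm [ 9.4   0.21 -0.14] twist 0.002
pred crop 205.0 507
pred crop 137.0 479
pred crop 261.0 350
pred crop 193.0 323
```

View pics/t27c.png

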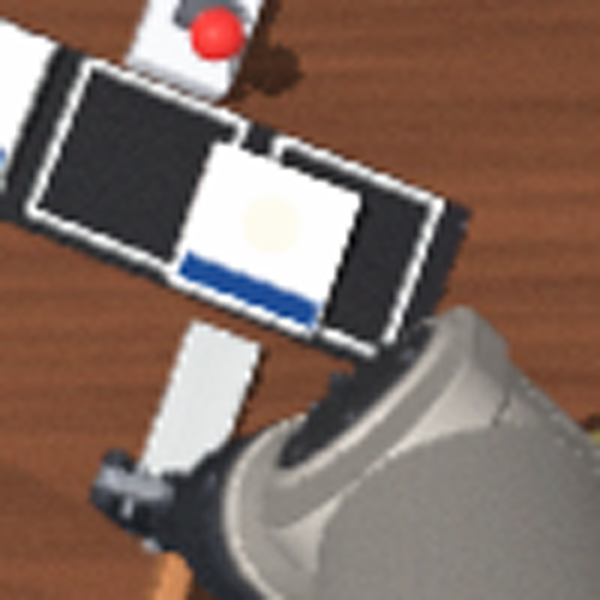

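View pics/s27c.png

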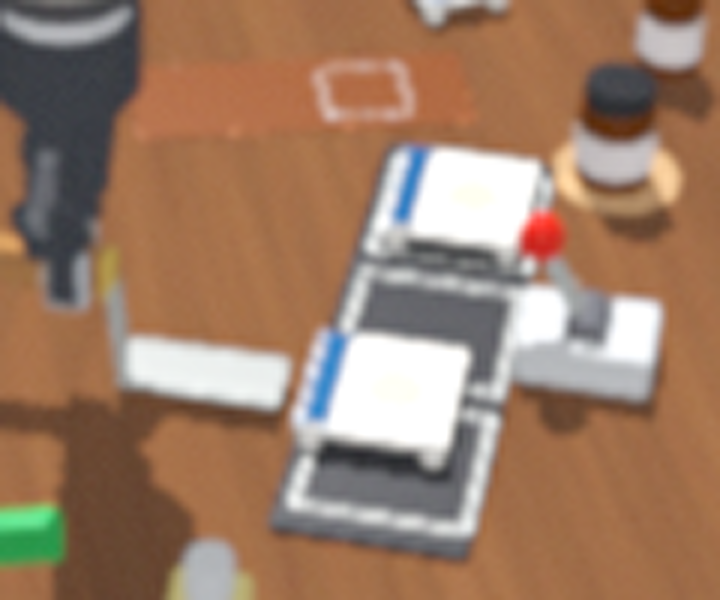

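Run:
```python
from h import *
f=load('t27.png')
r=quad(f,[(218,145),(360,196),(318,330),(172,275)],.02,6,390,150);print(r)
im=f['image'].astype(int)
b,g,rr=im[...,0],im[...,1],im[...,2]
m=((im.min(2)>150)|((b>rr+45)&(b>90))).astype(np.uint8); k=np.zeros_like(m); k[170:208,415:455]=m[170:208,415:455]
k=cv2.morphologyEx(k,cv2.MORPH_OPEN,np.ones((5,5),np.uint8))
Y,X=np.nonzero(k); print(len(X),poly_w(f,np.c_[X,Y],.02).mean(0))
c=max(cv2.findContours(k,0,1)[0],key=cv2.contourArea); print(cv2.minAreaRect((poly_w(f,c[:,0,:].astype(float),.02)*1000).astype(np.float32)))
plan_l(.4944,-.336,.0085,-20.8,'x',.095)
```

```text
(array([ 0.4946, -0.3359]), array([-21.2, -21.3]), array([0.0747, 0.0721, 0.0765, 0.0711]))
660 [ 0.49368373 -0.33380089]
((494.2821960449219, -333.98736572265625), (77.61395263671875, 79.17637634277344), 68.4036636352539)
x now grasp [ 0.3445 -0.2729  0.0685] yaw -22.38 w 0.0124 t 36.8 F [ 0.7 -0.5 -0.6] -> shift cm [-0.08  0.18 -0.58] twist -0.028
```

```bash
sed -i 's/^A2=.*/A2=(.4944,-.335,-21.5)/' h.py
python3 - <<'E'
from h import *
plan_l(*A2[:2],.0085,A2[2],'x',.095)
E
```

```text
x now grasp [ 0.3445 -0.2729  0.0685] yaw -22.38 w 0.0124 t 36.8 F [ 0.7 -0.5 -0.6] -> shift cm [-0.13  0.18 -0.29] twist -0.015
```

```bash
python3 -m jog '[[[-0.1,0.15,-0.3],-0.015,1],[[-0.1,0.15,-0.3],-0.015,1],[[-0.1,0.15,-0.3],-0.015,1]]'
python3 - <<'E'
from h import *
plan_l(*A2[:2],.0085,A2[2],'x',0)
E
```

```text
clock: 37.17
tcp_pos: [0.342, -0.2752, 0.2212]
orientation: [-1.551, 0.295, -0.295]
contact_force: [0.5, 0.0, -1.0]
grip_width: 0.0126
x now grasp [ 0.342  -0.2752  0.0662] yaw -21.55 w 0.0126 t 37.17 F [ 0.5  0.  -1. ] -> shift cm [ 9.52 -0.05  0.03] twist -0.001
```

```bash
python3 -m jog '[[[1.5,0,0],0,1],[[3,0,0],0,1],[[4.5,0,0],0,1],[[4.5,0,0],0,1],[[4.5,0,0],0,1]]'
python3 - <<'E'
from h import *
plan_l(*A2[:2],.0085,A2[2],'x',0)
f=snap('side','s28.png'); c=f['image'][210:310,280:400]; cv2.imwrite('pics/s28c.png',cv2.resize(c,None,fx=6,fy=6,interpolation=cv2.INTER_CUBIC))
E
```

```text
clock: 37.8
tcp_pos: [0.3836, -0.2916, 0.2209]
orientation: [-1.55, 0.296, -0.294]
contact_force: [-0.9, -0.4, -1.0]
grip_width: 0.0126
x now grasp [ 0.3836 -0.2916  0.0659] yaw -21.53 w 0.0126 t 37.8 F [-0.9 -0.4 -1. ] -> shift cm [ 5.05 -0.08  0.02] twist -0.001
```

View pics/s28c.png

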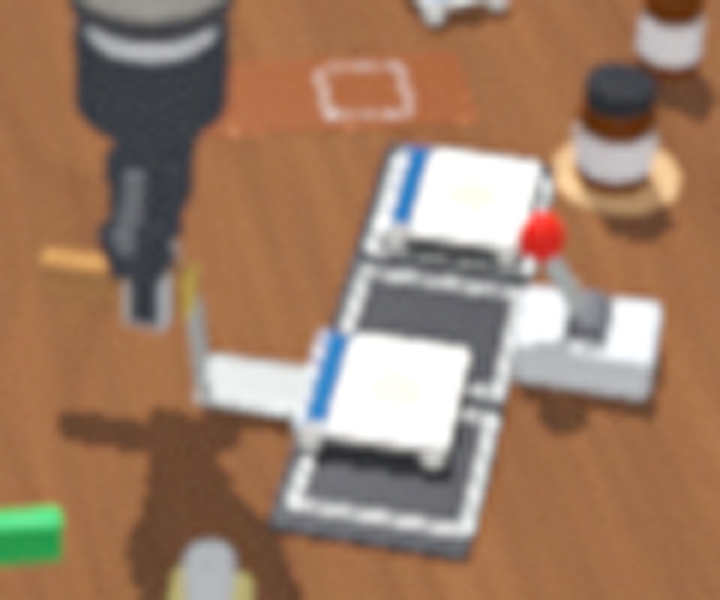

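```bash
python3 -m jog '[[[1.5,0,0],0,1],[[3,0,0],0,1],[[4.2,0,0],0,1],[[4.7,0,0],0,1],[[4.8,0,0],0,1],[[4.8,0,0],0,1]]'
python3 - <<'E'
from h import *
plan_l(*A2[:2],.0085,A2[2],'x',0)
E
python3 -m jog '[[[0,-0.4,0],0,1],[[0,-0.8,0],0,1],[[0,-1.5,0],0,1],[[0,-2.5,0],0,1],[[0,-3,0],0,1],[[0,-3,0],0,1],[[0,-3,0],0,1]]'
python3 - <<'E'
from h import *
bay2=(.492,-.3743)
f=snap('side','s29.png'); c=f['image'][210:310,280:400]; cv2.imwrite('pics/s29c.png',cv2.resize(c,None,fx=6,fy=6,interpolation=cv2.INTER_CUBIC))
plan_l(*bay2,.04,-23.05,'bay2',.0034)
f=snap('top','t29.png')
cv2.imwrite('pics/t29c.png',cv2.resize(f['image'][150:250,390:490],None,fx=6,fy=6,interpolation=cv2.INTER_CUBIC))
E
```

```text
clock: 38.6
tcp_pos: [0.4282, -0.3093, 0.2211]
orientation: [-1.55, 0.296, -0.294]
contact_force: [0.3, 0.2, -1.1]
grip_width: 0.0123
x now grasp [ 0.4282 -0.3093  0.0661] yaw -21.55 w 0.0123 t 38.6 F [ 0.3  0.2 -1.1] -> shift cm [ 0.25 -0.07  0.03] twist -0.001
clock: 39.48
tcp_pos: [0.4285, -0.3092, 0.2511]
orientation: [-1.55, 0.295, -0.295]
contact_force: [0.2, -0.4, -1.9]
grip_width: 0.0122
bay2 now grasp [ 0.4285 -0.3092  0.096 ] yaw -21.53 w 0.0124 t 39.52 F [ 0.1 -0.6 -1.9] -> shift cm [ 1.11 -0.23 -3.53] twist 0.027
```

View pics/s29c.png

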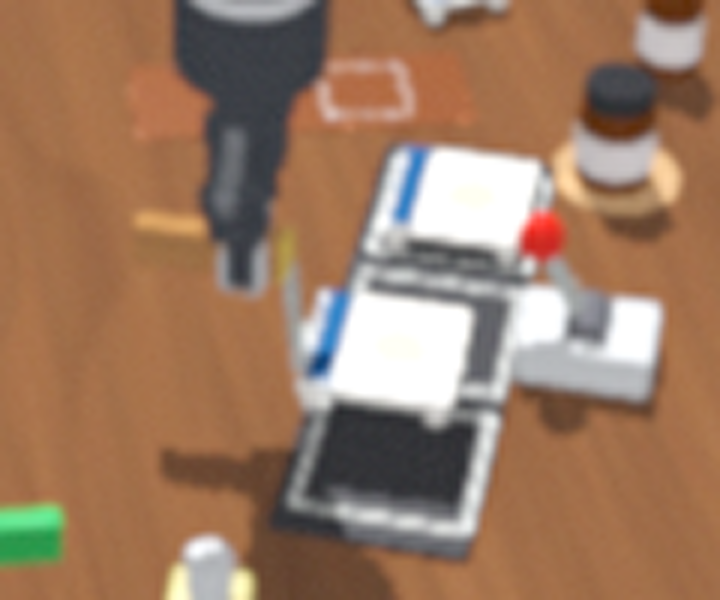

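View pics/t29c.png

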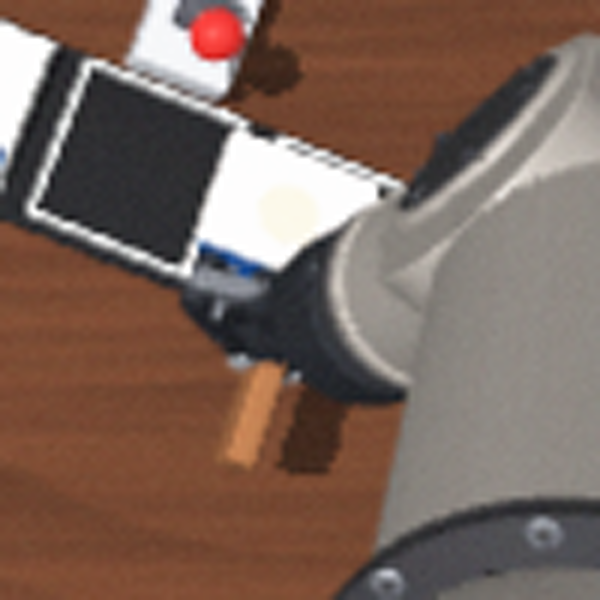

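```bash
python3 -m jog '[[[0.1,0,-0.2],0,1],[[0.4,0,-0.9],0.01,1],[[0.7,0,-1.8],0.015,1],[[1,0,-2.7],0.02,1],[[1.2,0,-3.3],0.025,1],[[1.3,0,-3.5],0.027,1],[[1.3,0,-3.5],0.027,1],[[1.3,0,-3.5],0.027,1]]'
python3 - <<'E'
from h import *
bay2=(.492,-.3743)
plan_l(*bay2,.0075,-23.05,'bay2',.0020)
f=snap('top','t30.png')
cv2.imwrite('pics/t30c.png',cv2.resize(f['image'][150:250,390:490],None,fx=6,fy=6,interpolation=cv2.INTER_CUBIC))
E
```

```text
clock: 40.58
tcp_pos: [0.4279, -0.3463, 0.2511]
orientation: [-1.547, 0.316, -0.316]
contact_force: [0.1, -0.3, -1.7]
grip_width: 0.0124
bay2 now grasp [ 0.4279 -0.3463  0.0961] yaw -23.05 w 0.0124 t 40.58 F [ 0.1 -0.3 -1.7] -> shift cm [-0.06  3.04 -0.07] twist -0.0
```

View pics/t30c.png

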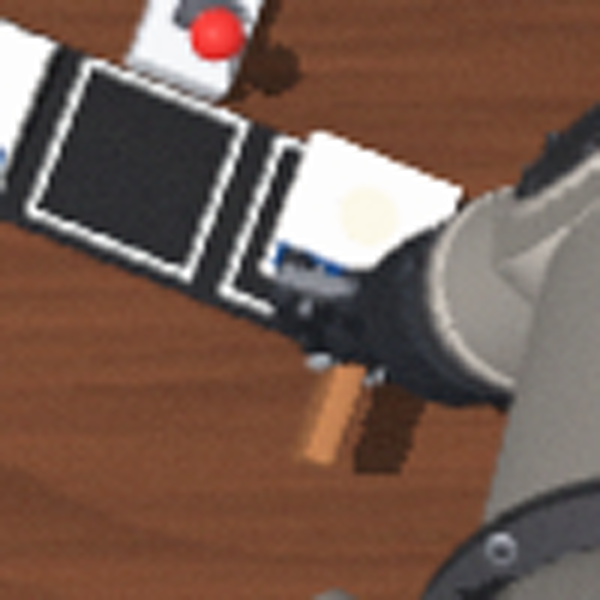

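```bash
python3 -m jog '[[[0,0.8,0],0,1],[[0,1.6,-0.05],0,1],[[0,2.1,-0.05],0,1],[[0,2.4,-0.05],0,1],[[0,2.6,-0.05],0,1],[[0,2.8,-0.05],0,1],[[0,3,-0.05],0,1],[[0,3,-0.05],0,1]]'
python3 - <<'E'
from h import *
bay2=(.492,-.3743)
plan_l(*bay2,.0075,-23.05,'bay2',.0020)
E
python3 -m jog '[[[-0.5,0,0],0,1],[[-1.5,0,0],0,1],[[-3,0,0],0,1],[[-4.5,0,0],0,1],[[-6,0,0],0,1],[[-7.5,0,0],0,1],[[-9,0,0],0,1],[[-9.7,0,0],0,1],[[-9.7,-2,0],0,1],[[-9.7,-6,0],0,1]]'
python3 - <<'E'
from h import *
f=snap('top','t31.png')
cv2.imwrite('pics/t31c.png',cv2.resize(f['image'][120:260,320:500],None,fx=4,fy=4,interpolation=cv2.INTER_CUBIC))
f2=snap('side','s31.png'); c=f2['image'][180:340,280:440]; cv2.imwrite('pics/s31c.png',cv2.resize(c,None,fx=3.7,fy=3.7,interpolation=cv2.INTER_CUBIC))
E
```

```text
clock: 41.62
tcp_pos: [0.4276, -0.3471, 0.2211]
orientation: [-1.548, 0.316, -0.316]
contact_force: [-0.5, -0.7, -1.3]
grip_width: 0.0122
bay2 now grasp [ 0.4276 -0.3471  0.0661] yaw -23.08 w 0.0122 t 41.62 F [-0.5 -0.7 -1.3] -> shift cm [-0.06  0.04  0.02] twist -0.0
clock: 42.88
tcp_pos: [0.3379, -0.3087, 0.2809]
orientation: [-1.547, 0.318, -0.314]
contact_force: [0.5, -0.2, -0.6]
grip_width: 0.0123
```

View pics/t31c.png

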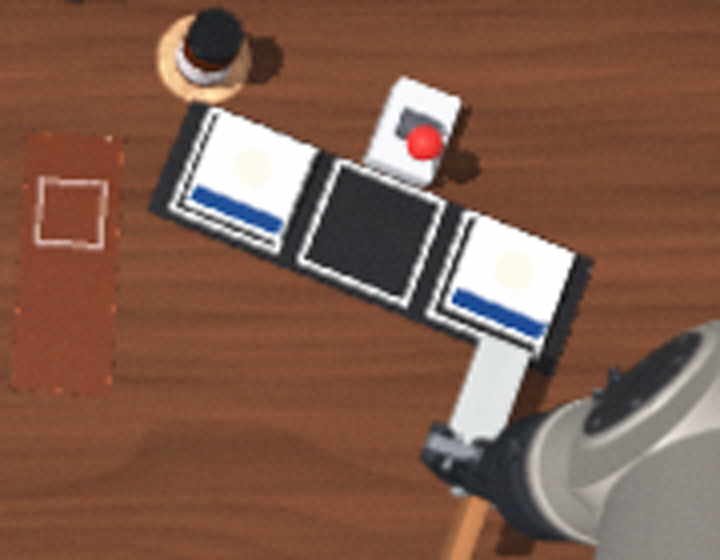

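View pics/s31c.png

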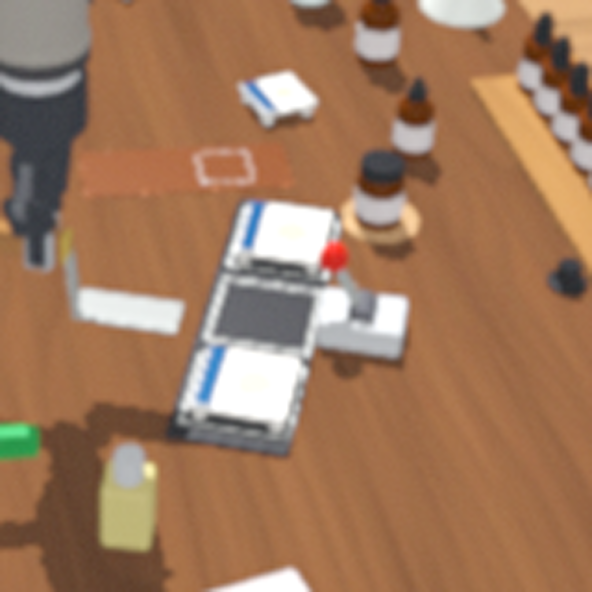

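Run:
```python
from h import *
plan_l(.5503,-.0488,.06,-4,'pad')
```

```text
pad now grasp [ 0.3394 -0.3102  0.1292] yaw -23.09 w 0.0122 t 42.98 F [ 0.3 -0.7 -1.3] -> shift cm [ 2.67  1.09 30.07] twist -0.333
```

```bash
python3 -m jog '[[[1,-1,4],0,1],[[2,-1,9],-0.05,1],[[3,-1,15],-0.15,1],[[3,-0.5,20],-0.25,1],[[3,0,25],-0.33,1],[[2.7,1,30],-0.333,1],[[2.7,1,30],-0.333,1],[[2.7,1,30],-0.333,1],[[2.7,1,30],-0.333,1]]'
python3 - <<'E'
from h import *
plan_l(.5503,-.0488,.0005,-4,'pad')
E
```

```text
clock: 44.1
tcp_pos: [0.4804, -0.0451, 0.2711]
orientation: [-1.571, 0.057, -0.057]
contact_force: [0.7, 0.2, -1.4]
grip_width: 0.0123
pad now grasp [ 0.4804 -0.0451  0.1161] yaw -4.14 w 0.0123 t 44.1 F [ 0.7  0.2 -1.4] -> shift cm [0.15 5.74 0.12] twist -0.002
```

```bash
python3 -m jog '[[[0.1,2,0.1],0,1],[[0.1,4,0.1],0,1],[[0.1,5,0.1],0,1],[[0.1,5.5,0.1],0,1],[[0.1,5.7,0.1],0,1],[[0.1,5.7,0.1],0,1],[[0.1,5.7,0.1],0,1]]'
python3 - <<'E'
from h import *
plan_l(.5503,-.0488,.0,-4,'pad')
f=snap('side','s32.png'); c=f['image'][180:280,280:400]; cv2.imwrite('pics/s32c.png',cv2.resize(c,None,fx=6,fy=6,interpolation=cv2.INTER_CUBIC))
E
```

```text
clock: 44.98
tcp_pos: [0.4821, -0.0427, 0.2146]
orientation: [-1.57, 0.054, -0.055]
contact_force: [-0.2, 0.1, -1.3]
grip_width: 0.0123
pad now grasp [ 0.4821 -0.0427  0.0596] yaw -4.0 w 0.0123 t 44.98 F [-0.2  0.1 -1.3] -> shift cm [-0.    0.14 -0.13] twist -0.0
```

View pics/s32c.png

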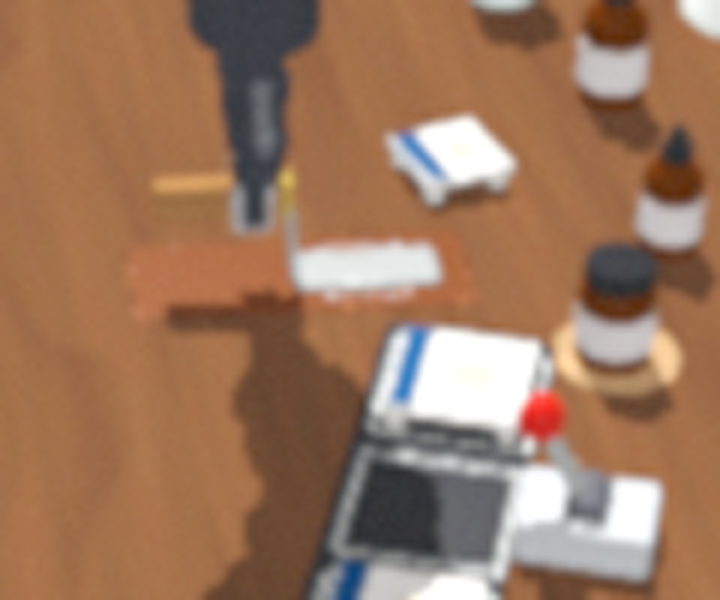

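```bash
python3 -m jog '[[[0,0.1,-0.1],0,1],[[0,0.15,-0.1],0,1],[[0,0.15,-0.1],0,1],[[0,0.15,-0.1],0,-1],[[0,0.15,-0.1],0,-1],[[0,0.15,-0.1],0,-1],[[0,0.15,-0.1],0,-1],[[0,-3,-0.1],0,-1],[[0,-9,-0.1],0,-1],[[0,-14,-0.1],0,-1]]'
python3 - <<'E'
from h import *
f=snap('wrist','w33.png');f=snap('side','s33.png'); c=f['image'][180:280,280:400]; cv2.imwrite('pics/s33c.png',cv2.resize(c,None,fx=6,fy=6,interpolation=cv2.INTER_CUBIC))
plan(.55,-.30,.18,-23,'x')
E
```

```text
clock: 46.28
tcp_pos: [0.4818, -0.0438, 0.356]
orientation: [-1.57, 0.055, -0.055]
contact_force: [0.9, 1.5, 0.6]
grip_width: 0.0853
x now grasp [ 0.4836 -0.0441  0.2043] yaw -4.03 w 0.0854 t 46.38 F [0.7 0.  0. ] -> shift cm [  8.4    2.47 -25.06] twist 0.331
```

View pics/s33c.png

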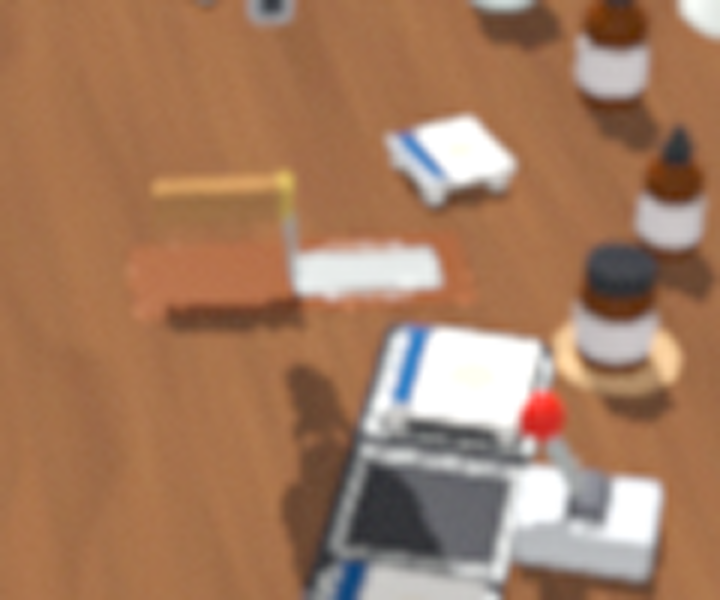

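View pics/w33.png

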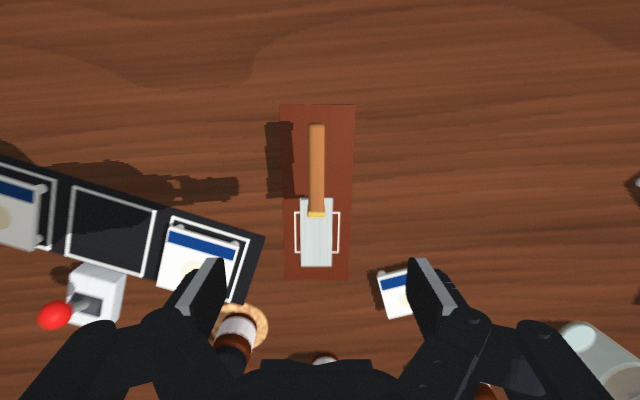

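```bash
python3 - <<'E'
from h import *
print(inW((.5838,-.2985)))
plan(.547-.01,-.2836+.004,.15,-23,'pre switch')
E
python3 -m jog '[[[2,0,-5],0.1,1],[[4,0,-10],0.2,1],[[6,1,-15],0.3,1],[[7,3,-20],0.33,1],[[7,5,-23],0.33,1],[[7,5,-23],0.33,1],[[7,5,-23],0.33,1],[[7,5,-23],0.33,1]]' 40
python3 - <<'E'
from h import *
plan(.547-.009,-.2836+.004,.073,-23,'pre switch')
f=snap('side','s34.png'); c=f['image'][180:340,280:440]; cv2.imwrite('pics/s34c.png',cv2.resize(c,None,fx=3.7,fy=3.7,interpolation=cv2.INTER_CUBIC))
E
```

```text
(np.float64(0.0548), np.float64(0.0007))
pre switch now grasp [ 0.4836 -0.0441  0.2043] yaw -4.03 w 0.0854 t 46.38 F [0.7 0.  0. ] -> shift cm [  6.93   5.46 -23.12] twist 0.331
clock: 47.38
tcp_pos: [0.5362, -0.2766, 0.3046]
orientation: [-1.547, 0.311, -0.312]
contact_force: [0.8, -0.6, 0.2]
grip_width: -0.0003
pre switch now grasp [ 0.5362 -0.2766  0.1496] yaw -22.78 w -0.0003 t 47.38 F [ 0.8 -0.6  0.2] -> shift cm [ 0.27  7.66 -0.21] twist 0.004
```

View pics/s34c.png

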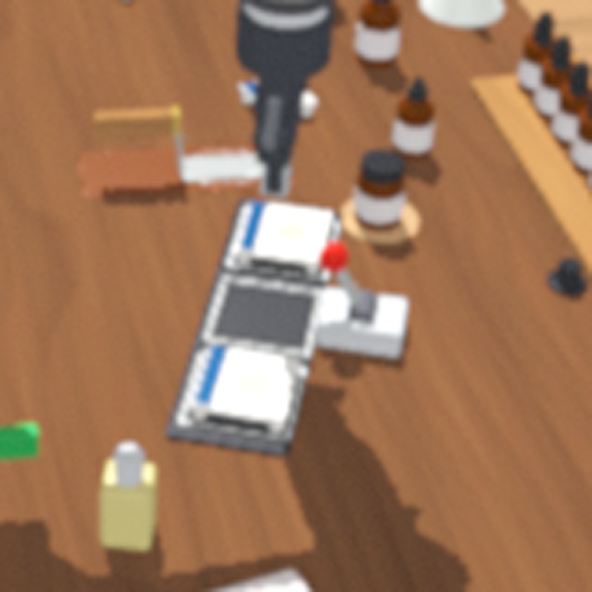

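```bash
python3 -m jog '[[[0,3,-0.2],0,1],[[0,6,-0.2],0,1],[[0,7.6,-0.2],0,1],[[0,7.6,-0.2],0,1],[[1.5,7.6,-0.2],0,1],[[3,7.6,-0.2],0,1],[[4.5,7.6,-0.2],0,1],[[6,7.6,-0.2],0,1],[[7,7.6,-0.2],0,1],[[7,7.6,-0.2],0,1]]'
python3 - <<'E'
from h import *
o,p,M,y=st(); print(inW(p[:2]),p,o['contact_force'])
f=snap('side','s35.png'); c=f['image'][180:340,280:440]; cv2.imwrite('pics/s35c.png',cv2.resize(c,None,fx=3.7,fy=3.7,interpolation=cv2.INTER_CUBIC))
E
```

```text
clock: 48.68
tcp_pos: [0.6004, -0.3075, 0.2289]
orientation: [-1.549, 0.312, -0.315]
contact_force: [0.1, -0.5, -0.9]
grip_width: -0.0001
(np.float64(0.0736), np.float64(-0.0011)) [ 0.60041635 -0.30749553  0.22886721] [ 0.05829434 -0.53578632 -0.93863646]
```

View pics/s35c.png

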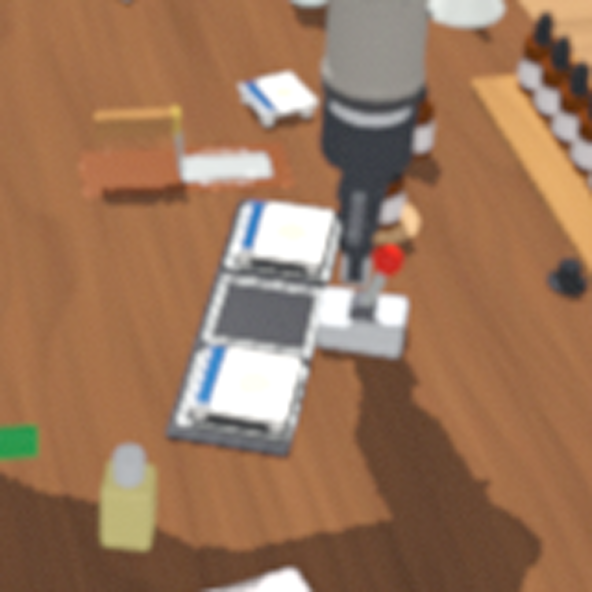

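```bash
python3 -m jog '[[[0.4,0,0],0,1],[[0.8,0,0],0,1],[[1.2,0,0],0,1],[[1.2,0,0],0,1]]'
python3 - <<'E'
from h import *
o,p,M,y=st(); print(inW(p[:2]),o['contact_force'])
E
python3 -m jog '[[[0.3,0,0],0,1],[[0.5,0,0],0,1],[[0.5,0,0],0,1]]'
python3 - <<'E'
from h import *
o,p,M,y=st(); print(inW(p[:2]),o['contact_force'])
f=snap('side','s36.png'); c=f['image'][180:340,280:440]; cv2.imwrite('pics/s36c.png',cv2.resize(c,None,fx=3.7,fy=3.7,interpolation=cv2.INTER_CUBIC))
E
```

```text
clock: 49.22
tcp_pos: [0.6105, -0.3119, 0.2281]
orientation: [-1.548, 0.314, -0.313]
contact_force: [-1.7, 0.7, -0.3]
grip_width: 0.0
(np.float64(0.0846), np.float64(-0.0011)) [-1.68196182  0.72514551 -0.34812833]
clock: 49.6
tcp_pos: [0.6132, -0.3132, 0.2276]
orientation: [-1.546, 0.319, -0.309]
contact_force: [-9.0, 4.0, 5.6]
grip_width: -0.0
(np.float64(0.0876), np.float64(-0.0013)) [-8.99333184  4.00769885  5.59059904]
```

View pics/s36c.png

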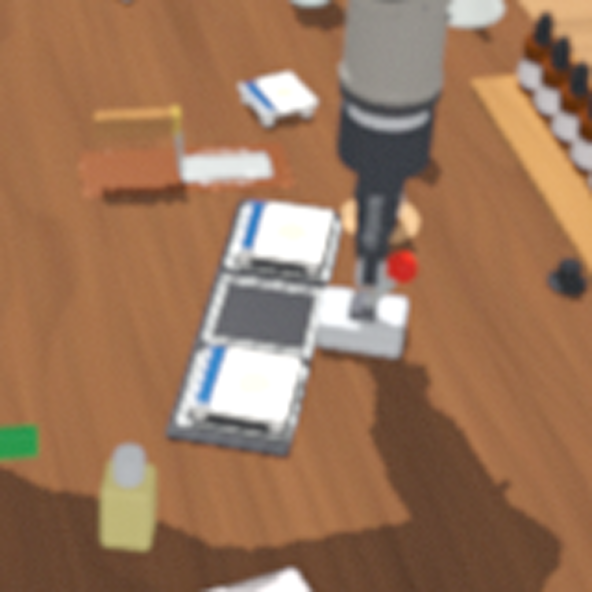

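```bash
python3 -m jog '[[[-1,0,0],0,1],[[-3,0,0],0,1],[[-4,-3,0],0,1],[[-5,-9,0],0,1],[[-5,-14,0],0,1],[[-5,-14,6],0,1],[[-5,-14,12],0,1],[[-5,-14,18],0,1],[[-5,-14,24],0,1],[[-5,-14,30],0,1]]'
python3 -m jog '[[[2,0,6],0,1],[[2,0,12],0,1],[[2,0,18],0,1],[[2,0,18],0,1]]'
python3 - <<'E'
from h import *
f=snap('top','t40.png')
cv2.imwrite('pics/t40c.png',cv2.resize(f['image'][120:260,320:500],None,fx=4,fy=4,interpolation=cv2.INTER_CUBIC))
f2=snap('side','s40.png'); c=f2['image'][150:310,270:430]; cv2.imwrite('pics/s40c.png',cv2.resize(c,None,fx=3.7,fy=3.7,interpolation=cv2.INTER_CUBIC))
a=np.radians(W[2])
for th in (.8,1.0):
  x=.082+.06*np.sin(th-.5); z=.022+.06*np.cos(th-.5); p=(W[0]+x*np.cos(a),W[1]+x*np.sin(a),z); u,v=w2px(f,p); u2,v2=w2px(f2,p)
  print(th,'top crop',(u-320)*4,(v-120)*4,'side crop',(u2-270)*3.7,(v2-150)*3.7)
for p in [(.6727,-.1544,.065)]: u,v=w2px(f,p); print('lid exp',(u-320)*4,(v-120)*4)
E
```

```text
clock: 50.9
tcp_pos: [0.6865, -0.0161, 0.3688]
orientation: [-1.547, 0.312, -0.315]
contact_force: [1.3, -0.8, 0.1]
grip_width: -0.0001
clock: 51.4
tcp_pos: [0.7746, 0.1485, 0.3672]
orientation: [-1.544, 0.306, -0.306]
contact_force: [-1.0, -0.2, 0.0]
grip_width: 0.0
0.8 top crop 446.29950398128085 83.86275505838626 side crop 423.44266714370747 368.57275533342704
1.0 top crop 449.34226146719107 72.30392471537277 side crop 436.43312760809374 375.0052154987861
lid exp 216.3331617388228 28.25135907592005
```

View pics/t40c.png

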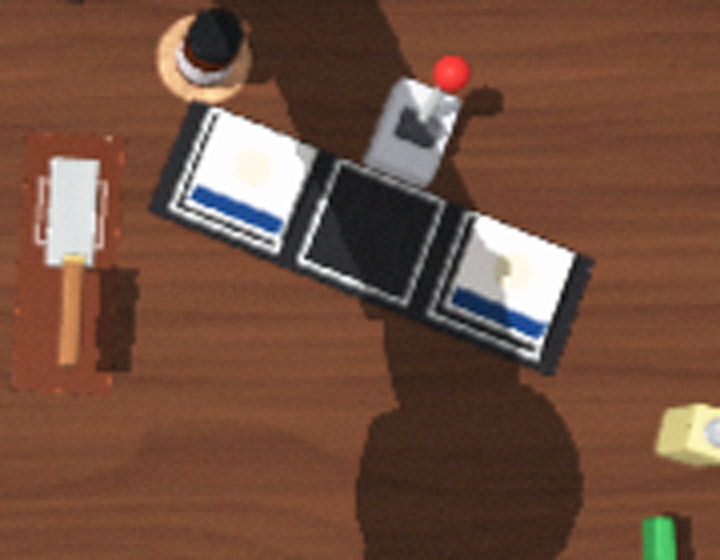

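View pics/s40c.png

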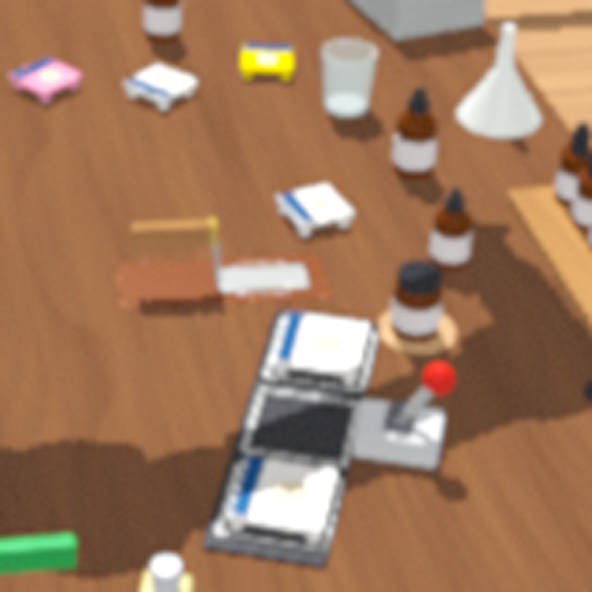

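Run:
```python
from h import *
f=load('t40.png')
for n,q,z in [('A',[(474,213),(576,254),(544,357),(444,314)],.02),('B',[(219,112),(316,150),(279,242),(183,206)],.02),('lid',[(195,10),(240,10),(240,58),(195,58)],.065),('blade',[(52,157),(99,159),(94,266),(47,263)],.0025)]:
  r=quad(f,q,z); print(n,r,inW(r[0]))
tiles(f,(180,120,330,200)); o=st()[0]; print(o['clock'],np.abs(o['qvel']).max())
```

```text
A (array([ 0.4891, -0.3743]), array([-23.7, -20.1]), array([0.0815, 0.083 , 0.0797, 0.0814])) (np.float64(-0.0027), np.float64(-0.1061))
B (array([ 0.5724, -0.1823]), array([-22. , -22.8]), array([0.0787, 0.0773, 0.0766, 0.0788])) (np.float64(-0.0012), np.float64(0.1032))
lid (array([ 0.6695, -0.154 ]), array([-0.3, -1.9]), array([0.0332, 0.0368, 0.033 , 0.0368])) (np.float64(0.0771), np.float64(0.1672))
blade (array([ 0.5511, -0.0499]), array([-3.5, -3.7]), array([0.0361, 0.0837, 0.0358, 0.0829])) (np.float64(-0.0726), np.float64(0.2167))
px 304.6 147.4 cen [0.6265 0.051 ] rect 626.3 51.1 size 58.0 59.1 sqrtA 57.3 xang 12.7 coarse 13.8 banddist 19.5
51.5 0.035667494406836406
```

```bash
python3 -m jog '[[[0,0,0],0,1],[[0,0,0],0,1],[[0,0,0],0,1],[[0,0,0],0,1]]'
python3 - <<'E'
from h import *
print(hand_in())
E
```

```text
clock: 52.0
tcp_pos: [0.7742, 0.1396, 0.3683]
orientation: [-1.548, 0.314, -0.314]
contact_force: [-0.1, -0.5, 0.4]
grip_width: -0.0
the job is handed in; nothing more can be done
None
```

The job is done and handed in at about 52 s. No verdict was reported, so what follows rests on my last camera checks. Only two large tiles were in the scene.

- **Tiles:** one large tile stands in each end bay, about 1–3 mm and 1–3° off, with the blue bands to the front. The first tile was knocked about 4 cm sideways after I had placed it, so I lifted it again with the lifter and reset it.
- **Jar:** it stands upright on the coaster, about 3 mm from the centre.
- **Switch:** I laid the lifter down before flipping the lever, so the fingers were free to push it. I pushed it to its back stop after both tiles were in place, and the picture matches the 1.0 rad position.
- **Lifter:** it lies on its pad about 1 mm from the outline centre, within 1° of the pad's axis, with the handle on the handle side.
- **Bystanders:** one small tile measured unmoved. The other was not picked up in the final top view, but the side view shows it where it was. The bottles and beaker look untouched.

No last check failed. The only disagreement was in the corner readings of the reset tile's angle, −20° and −24° against −23° for the plate, which is within tolerance.

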